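Lock a microscope stage for transport

ROBOT

A 7-joint arm with a two-finger parallel gripper is mounted at the origin on the work surface. World frame = base frame: x ahead of the robot, y to its left, z up, the work surface at z = 0. Lengths are in mm, angles in rad, forces in N, time in s.
With the tool pointing down it reaches from about 400 to 875 mm from the base axis. Payload 4.4 kg.
Tool frame: the origin (TCP) lies at the very end of the fingers, on their centre line; the grasp point (between the pads) lies 19 mm behind it; z points along the fingers, y is the line along which they close (so a half turn about z gives the same grasp; the last joint's range is limited). The gripper opens to 85 mm and grips with 20 to 120 N. Pads are 22 mm wide; open, the fingers measure 114 mm over their backs; the gripper's body (76 mm by 85 mm) begins 54 mm behind the grasp point. The pads swing forward as they close: fully open they stand 13 mm farther back than shut.
Start: joints at [-1.346, 0.628, 0.038, 1.517, -0.027, 0.996, -0.02], TCP at [186.343, 622.731, 231.313] pointing down, gripper open.
Joint ranges: [-3.06, 3.06], [-0.37, 2.12], [-1.25, 1.32], [0.18, 2.47], [-1.1, 4.24], [0.23, 1.98], [-2.94, 2.94]. Speed limits (rad/s): [2.57, 2.57, 3.14, 3.14, 3.14, 3.14, 3.14].

INTERFACE

Orientations are given as [roll, pitch, yaw] about the fixed x, y, z axes, in that order (R = Rz(yaw) Ry(pitch) Rx(roll)).
In Python, from cell import status, get_image, ctrl, models gives the robot as it stands.
- The arm moves only by the shell command python3 -m handwheel 'ROWS' [OPENING]. ROWS is JSON, a list of rows, each an object with "delta_pos": the shift along the world's x, y, z in cm, a list of three; "yaw": the turn about the world's z in rad. A call has 1 to 10 rows; each row shifts and turns the commanded pose from where the row before left it; what a row does not reach is not made up. A row lasts 1/12 s, in which the tool goes at most 41.7 mm and 7.16 degrees, less where a joint would pass 70% of its speed; a pose out of reach is approached as far as the arm can. A call is refused whole if a number of a shift passes 4.17 or a number of a turn 0.125, either way. A call with a gripper value outside its range is refused whole. OPENING is the opening, from -1 (shut) to 1 (fully open), set as the call begins (- or left out, the last holds). The fingers move at their own pace and stop on an object; the grip force is fixed at half the most. Time passes only in rows, so rows that do not move let the fingers close. It gives the time, the measured TCP pose, the force, the opening and the grip force at its end, in the units of the state.
- status.read_state(): the state, without advancing time (a new reading comes with each control period).
- get_image(name): name is "scene" or "side" or "wrist"; returns a dict with "color" (400x640x3 uint8, red, green, blue), "z_map" (400x640 float32, mm along the optical axis (not along the pixel's ray), 0 where there is no reading), "fx", "fy", "cx", "cy" (pixels), "k1" (the pictures are not rectified: a ray, as slopes to the right and down, at radius r is drawn at 1 + k1 r^2 times it, then the intrinsics apply), "position" and "rotation" of the camera in the world; the wrist camera has in their place "hand_eye" (4x4, takes a point from camera to tool coordinates, whose origin is the TCP and whose axes are the flange's). Camera axes: x right, y up, looking along -z (the intrinsics and any distortion apply to the point x, -y, -z); pixel columns grow to the right and rows downward; lengths in mm; the calibration is good to about 2 mm. A picture is of the moment at which its call begins: read the wrist's pose just before it.
- ctrl.finish_job(): hands the job in; it is judged then, once.
Trained networks look in a picture, given as the dict that the camera call returned (one of the last four; its "shot" number tells which), for a name from the list of things; names that differ only in an ending like _2 or _b are one class to them, and where a whole thing is asked for, a point or a joint stands for the part that bears it (a point fixed in the world has none). Each returns a list of dicts, best first, with "score" (0 to 1); they miss things now and then, are a little off and sometimes report something else, mostly with a low value. They report only what shows in the picture. A call takes as long as a camera call. They do not tell look-alikes from the thing itself.
- models.boxes_of(picture, name): "rect" ([left, top, right, bottom] in pixels, round what is visible of it).
The state is a dict: "clock": time; "qpos": joint angles; "qd": joint speeds; "tau": joint torques, N m; "eef_pos": TCP position; "tool_rot": TCP orientation; "force": force on the tool from outside, world axes, zero at the start; "torque": the same for the moment, N m; "width": finger opening in mm; "gripper_force": force on a finger pad.
Only numpy, scipy, OpenCV 4.12 (cv2) and the standard library are available. Lean on these libraries where they do the work, as an engineer would, in place of code of your own. Each camera call takes 0.05 s, during which the arm holds its last target. There are 200 camera calls.

TASK

Get the microscope stage ready for transport: first take every sample (culture dishes, chamber slide) off the black carriage and set it upright on the green mat, then slide the carriage by its blue grip fully home. After that, push both red-headed retaining pins all the way down through carriage and base, one in each hole, and last slide the orange-handled spacer blade fully into the gap under the carriage's front edge, between the yellow cheeks, and leave it there. Do not disturb the bottle, the tip box or the objective.

Things in the scene. Friction and masses are not known exactly. Their poses are not given: they have to be found in the camera images.
- stage_base: white fixed base frame of the stage, 180 (x) x 260 (y) x 25 mm high; origin: centre of its underside, on the bench. Turned about z by up to 0.15 rad; -x is its front, towards the robot. The carriage plate lies 10 mm above it (underside at 35 mm, top at 45 mm)
- carriage (a joint): position (m) of the black carriage plate (180 x 240 x 10 mm, top 45 mm above the bench) along the base's +y; 0 = home, against its stop, where its two red-ringed holes (16 mm) lie over those of the base; up to 0.05 out. It stays where it is left; sliding takes about 3 N
- carriage_grip (a point): centre of the upper half of the blue square grip on the carriage: 22 x 22 mm, 40 mm tall, from 45 to 85 mm above the bench; this point is 75 mm above the bench. In the base's frame at x = 66 mm, y = the carriage joint's value
- pin_hole1 (a point): mouth of the base's right-hand hole, 16 mm wide, through the 25 mm thick base; the point is on the axis at the base's top face, 25 mm above the bench (the carriage's hole lies above it when home). In the base's frame at (-10, -90) mm
- pin_hole2 (a point): the same for the left-hand hole, at (-10, 90) mm in the base's frame
- slot_mouth (a point): middle of the blade slot's mouth, on the base's top face at its front edge (25 mm above the bench); x points into the slot, axes as the base's. The slot is 10 mm high (base top to carriage underside) and 44 mm wide between two yellow cheeks that reach 70 mm in; a low yellow foot (18 mm high) juts 12 mm from the base below each cheek
- mat: green parking mat, fixed, 220 (x) x 200 (y) x 4 mm; origin: centre of its underside. On the left or the right of the stage
- rack: aluminium pin rack, fixed, 50 (x) x 130 (y) x 45 mm; origin: centre of its underside; two 17 mm holes at y = -35 and +35 mm hold the pins upright. On the other side of the stage from the mat
- pin1: retaining pin 81 mm long, z along its axis, origin at its tip: steel shank 12 mm across and 40 long with tapered tip, collar 28 across (40 to 45 mm), red round head 20 across (45 to 81 mm). Starts upright in the rack, collar on the rack's top. Either pin fits either hole; fully in, the collar lies on the carriage and the tip is 5 mm above the bench
- pin2: second pin, the same
- blade: spacer blade: steel plate 36 mm wide (y), 5 thick, x = -24 to 52 mm, with an upright orange handle 24 x 24 mm at x = -24 to 0, rising 5 to 45 mm above the underside. Origin: on the underside, below the handle's front face; tongue to +x. Starts flat on the bench by the rack. Fully in, the handle's face meets the carriage's front edge and the origin is at the slot mouth
- blade_tip (a point): middle of the far end of the blade's tongue, 52 mm ahead of the blade's origin, at half its thickness
- dish_pink: round culture dish 57 mm across the pink lid (54 mm below it), 20 mm high; origin: centre of its underside. May be absent
- dish_blue: the same with a blue lid. May be absent
- chamber: clear chamber slide with a white lid, 76 (x) x 28 (y) x 20 mm; origin: centre of its underside. May be absent
- bottle: bystander: bottle 48 mm across, 100 mm tall; origin: centre of its underside
- tip_box: bystander: blue pipette-tip box 60 (x) x 100 x 65 mm; origin: centre of its underside
- objective: bystander: brass objective lens 36 mm across, 55 mm tall; origin: centre of its underside
Not all that is in view belongs to the job. What is shaped like the dish_blue but purple or turquoise is not meant. What is shaped like the dish_pink but turquoise is not meant.

How it is judged (in metres and radians):
On the way, in this order (a step that is already met when the one before it is completed fails the run):
1. every sample present stands on the green mat, let go (x of dish_pink in the frame of mat between -0.11 and 0.11 m and y of dish_pink in the frame of mat between -0.1 and 0.1 m and z of each of dish_pink, dish_blue, chamber in the frame of mat below 0.012 m and angle between each of dish_pink, dish_blue, chamber's own z axis and vertical below 0.15 rad and x of dish_blue in the frame of mat between -0.11 and 0.11 m and y of dish_blue in the frame of mat between -0.1 and 0.1 m and x of chamber in the frame of mat between -0.11 and 0.11 m and y of chamber in the frame of mat between -0.1 and 0.1 m and contact force between the fingers and dish_pink below 0.2 N and contact force between the fingers and dish_blue below 0.2 N and contact force between the fingers and chamber below 0.2 N), for 0.2 s.
2. the carriage is home (value of joint carriage below 0.004 m), for 0.2 s.
3. both pins are fully down through carriage and base (z of each of pin1, pin2 in the frame of stage_base below 0.01 m and (horizontal distance between pin1 and pin_hole1 below 0.006 m or horizontal distance between pin1 and pin_hole2 below 0.006 m) and angle between each of pin1, pin2's own z axis and vertical below 0.12 rad and (horizontal distance between pin2 and pin_hole1 below 0.006 m or horizontal distance between pin2 and pin_hole2 below 0.006 m) and value of joint carriage below 0.004 m), for 0.2 s.
4. the blade is fully in the slot (x of blade in the frame of slot_mouth between -0.005 and 0.005 m and y of blade in the frame of slot_mouth between -0.012 and 0.012 m and z of blade_tip in the frame of slot_mouth between -0.002 and 0.012 m and angle between the x axis of blade and the x axis of stage_base, either way round below 0.2 rad), for 0.2 s.
At the end, for the whole second after the job is handed in: Samples upright, centres on the green mat; carriage home within 4 mm; each pin in its own hole, tip under 10 mm above the bench, 6 mm from the axis, 0.12 rad from upright; blade within 5 mm of fully in, 12 mm across, 0.2 rad in line; all at rest (all of step 3 and all of step 4 and x of dish_pink in the frame of mat between -0.11 and 0.11 m and y of dish_pink in the frame of mat between -0.1 and 0.1 m and z of each of dish_pink, dish_blue, chamber in the frame of mat below 0.012 m and angle between each of dish_pink, dish_blue, chamber's own z axis and vertical below 0.15 rad and x of dish_blue in the frame of mat between -0.11 and 0.11 m and y of dish_blue in the frame of mat between -0.1 and 0.1 m and x of chamber in the frame of mat between -0.11 and 0.11 m and y of chamber in the frame of mat between -0.1 and 0.1 m and linear speed of each of dish_pink, dish_blue, chamber, pin1, pin2, blade below 0.02 m/s); the robot touches nothing.
It fails at once if the bottle was disturbed (moved over 30 mm) (distance of bottle from where it was at the start of the episode above 0.03 m).
It fails at once if the tip box was disturbed (moved over 30 mm) (distance of tip_box from where it was at the start of the episode above 0.03 m).
It fails at once if the objective was disturbed (moved over 30 mm) (distance of objective from where it was at the start of the episode above 0.03 m).
Of dish_pink, dish_blue, chamber only 2 to 3 are there at a start; the rules pass over those that are not, and their reading is None.
At some moment in a run one of dish_pink, dish_blue, chamber, blade may be knocked a few centimetres aside while the robot is not near it.
It also fails if it takes over 210 s, if anything falls off the work surface, if the arm or the gripper's body presses on something with over 40 N, if the wrist force passes 120 N, or if a joint passes its speed limit or range.

## Working session

There is one attempt and no reset: what is moved stays moved. The work goes in short steps, Python scripts to look and compute and a shell command to move; the robot and the scene stay as the last step left them, time stands still between calls to the robot, and variables do not carry over. Pictures are saved under pics/ and viewed, at most 14 in all, crops included, and the job is handed in when it is done.

```bash
mkdir -p pics; ls
cat > h.py <<'E'
import numpy as np, cv2
from cell import status, get_image, ctrl, models
from scipy.spatial.transform import Rotation as R
def save(p,name,crop=None,scale=1):
    im=p["color"][:,:,::-1]
    if crop: im=im[crop[1]:crop[3],crop[0]:crop[2]]
    if scale!=1: im=cv2.resize(im,None,fx=scale,fy=scale,interpolation=cv2.INTER_CUBIC)
    cv2.imwrite(f"pics/{name}.png",im)
def cam(p,st=None):
    if "hand_eye" in p:
        H=np.array(p["hand_eye"]); T=np.eye(4); T[:3,:3]=R.from_euler("xyz",st["tool_rot"]).as_matrix(); T[:3,3]=st["eef_pos"]
        M=T@H; return M[:3,:3],M[:3,3]
    r=np.array(p["rotation"]); 
    if r.shape!=(3,3): r=R.from_euler("xyz",r).as_matrix()
    return r,np.array(p["position"])
def slopes(p,u,v):
    a=np.stack([(np.asarray(u,float)-p["cx"])/p["fx"],(np.asarray(v,float)-p["cy"])/p["fy"]],-1)
    s=a.copy()
    for _ in range(10): s=a/(1+p["k1"]*(s**2).sum(-1,keepdims=True))
    return s
def cloud(p,st=None):
    v,u=np.mgrid[0:400,0:640]; s=slopes(p,u,v); z=p["z_map"][...,None]
    r,t=cam(p,st); P=np.concatenate([s[...,:1]*z,-s[...,1:]*z,-z],-1)
    W=P@r.T+t; W[p["z_map"]<=0]=np.nan; return W
def on_plane(p,u,v,h,st=None):
    s=slopes(p,u,v); d=np.array([s[0],-s[1],-1.]); r,t=cam(p,st); d=r@d
    return t+d*(h-t[2])/d[2]
def proj(p,X,st=None):
    r,t=cam(p,st); c=(np.asarray(X)-t)@r; s=np.array([c[0],-c[1]])/-c[2]; s=s*(1+p["k1"]*(s@s))
    return s*[p["fx"],p["fy"]]+[p["cx"],p["cy"]]
E
python3 - <<'E'
from h import *
st=status.read_state(); print(st)
for n in ["scene","side"]:
    p=get_image(n); save(p,n+"0"); W=cloud(p); np.save(n+"0.npy",W)
    print(n,p["position"],p["rotation"],p["fx"],p["k1"])
    for k in ["stage_base","carriage","carriage_grip","mat","rack","pin1","blade","dish_pink","dish_blue","chamber","bottle","tip_box","objective"]:
        for b in models.boxes_of(p,k)[:4]:
            if b["score"]>.25:
                l,t,r,bo=[int(x) for x in b["rect"]]; q=W[(t+bo)//2,(l+r)//2]
                print(k,round(b["score"],2),[l,t,r,bo],q.round(0))
E
```

```text
pics
{'clock': 0.0, 'qpos': array([-1.34579492,  0.62933559,  0.03840982,  1.51837097, -0.02701135,
        0.99630566, -0.02001133]), 'qd': array([-0.00081213, -0.00025132,  0.00034469, -0.0014063 ,  0.00098008,
        0.00014224,  0.00046145]), 'tau': array([-1.05464009e-03, -5.63398111e+01,  1.22589670e+00, -1.93452626e+01,
        1.09190232e-02,  1.08587416e-02, -5.39411843e-06]), 'eef_pos': array([186.13880829, 622.12142174, 230.3943804 ]), 'tool_rot': array([-3.13968980e+00, -3.65842158e-06,  2.85079967e+00]), 'force': array([-0.4862419 ,  0.16904288,  0.79078667]), 'torque': array([-0.00260609, -0.01675169, -0.04114205]), 'gripper_force': 0.0, 'width': 85.32904388809861}
scene [1213.89123851 -258.19169774 1213.85060208] [ 5.35345407e-01 -1.02454115e-03  1.20265995e+00] 512.949916212066 -0.03351712513628567
stage_base 0.85 [263, 157, 391, 253] [614.  -6.  46.]
carriage_grip 0.87 [282, 160, 392, 241] [607.  25.  42.]
mat 0.58 [160, 185, 254, 273] [ 543. -318.   -0.]
rack 0.91 [396, 132, 447, 170] [546. 303.  42.]
rack 0.64 [283, 159, 392, 242] [607.  25.  42.]
pin1 0.67 [405, 
[... 1085 characters left out ...]
 321] [530. 296.  73.]
pin1 0.45 [324, 333, 334, 350] [525. 367.  88.]
blade 0.91 [353, 333, 394, 361] [434. 329.   5.]
dish_pink 0.83 [296, 271, 323, 298] [596. 208.  18.]
dish_pink 0.72 [318, 105, 403, 165] [ 538. -316.    1.]
dish_pink 0.7 [315, 227, 341, 250] [568. 106.  65.]
dish_blue 0.72 [325, 206, 345, 223] [562.  36.  68.]
dish_blue 0.69 [374, 247, 401, 269] [424. 110.  20.]
dish_blue 0.66 [392, 178, 414, 202] [ 400. -107.   23.]
chamber 0.77 [327, 180, 357, 197] [556. -47.  70.]
bottle 0.74 [240, 256, 264, 289] [720. 231.  75.]
tip_box 0.66 [238, 178, 269, 226] [769.  32.  67.]
tip_box 0.38 [351, 335, 392, 359] [438. 329.   3.]
objective 0.5 [280, 135, 289, 151] [ 742. -205.   43.]
```

View pics/scene0.png

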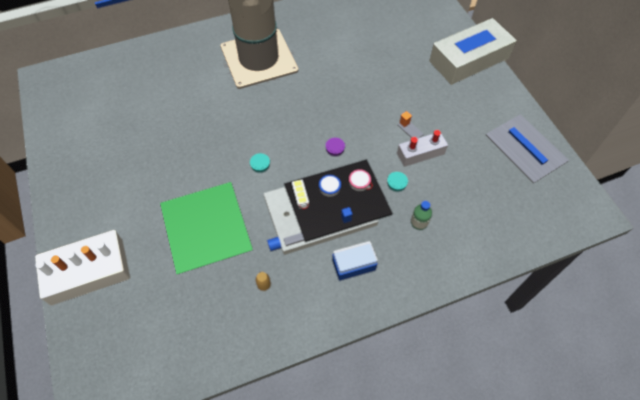

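View pics/side0.png

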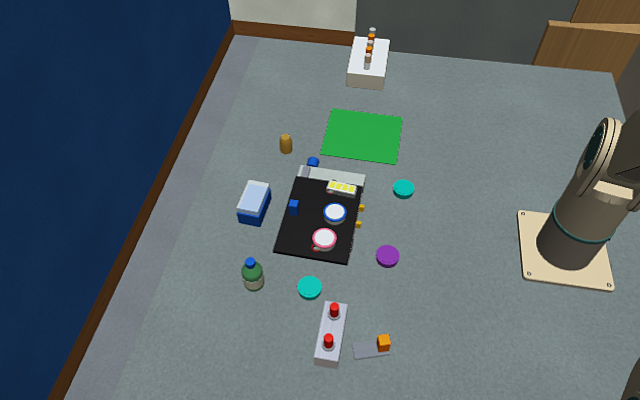

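Both pictures agree. On the black carriage are the chamber (scene 300,193), the blue dish (330,185) and the pink dish (360,180). The look-alikes stand on the bench: turquoise at (260,162) and (397,181), purple at (335,146). The pins are in the rack (413,143 and 436,136), the blade is at (405,120), and the mat is to the right of the stage. Next I move the wrist camera over the stage.

```bash
python3 -m handwheel '[{"delta_pos":[1.7,-2.8,0.8]},{"delta_pos":[1.7,-2.8,0.8]},{"delta_pos":[1.7,-2.8,0.8]},{"delta_pos":[1.7,-2.8,0.8]},{"delta_pos":[1.7,-2.8,0.8]},{"delta_pos":[1.7,-2.8,0.8]},{"delta_pos":[1.7,-2.8,0.8]},{"delta_pos":[1.7,-2.8,0.8]},{"delta_pos":[1.7,-2.8,0.8]},{"delta_pos":[1.7,-2.8,0.8]}]' 1
python3 -m handwheel '[{"delta_pos":[1.7,-2.8,0.8]},{"delta_pos":[1.7,-2.8,0.8]},{"delta_pos":[1.7,-2.8,0.8]},{"delta_pos":[1.7,-2.8,0.8]},{"delta_pos":[1.7,-2.8,0.8]},{"delta_pos":[1.7,-2.8,0.8]},{"delta_pos":[1.7,-2.8,0.8]},{"delta_pos":[1.7,-2.8,0.8]},{"delta_pos":[1.7,-2.8,0.8]},{"delta_pos":[0,0,0]}]'
python3 - <<'E'
from h import *
st=status.read_state(); p=get_image("wrist"); save(p,"w1"); W=cloud(p,st); np.savez("w1.npz",W=W,c=p["color"])
print(st["eef_pos"],st["tool_rot"],st["qpos"],p["hand_eye"])
for k in ["stage_base","carriage_grip","dish_pink","dish_blue","chamber","tip_box"]:
    for b in models.boxes_of(p,k)[:3]:
        if b["score"]>.25:
            l,t,r,bo=[int(x) for x in b["rect"]]; print(k,round(b["score"],2),[l,t,r,bo],W[(t+bo)//2,(l+r)//2].round(0))
E
```

```text
[186.33744602 622.70832731 231.31364436] [-3.14155380e+00 -3.26421913e-05  2.85078334e+00] [-1.34580715  0.62839052  0.03851121  1.51741912 -0.02700419  0.99633978
 -0.01998335] [[ 5.17998318e-04  9.54158952e-01  2.99299893e-01  7.74935881e+01]
 [ 9.99999684e-01 -6.74732808e-04  4.20328230e-04 -5.89819564e-01]
 [ 6.03007401e-04  2.99299581e-01 -9.54159000e-01 -1.42839047e+02]
 [ 0.00000000e+00  0.00000000e+00  0.00000000e+00  1.00000000e+00]]schema error: expected keys delta_pos, yaw
schema error: expected keys delta_pos, yaw
```

View pics/w1.png

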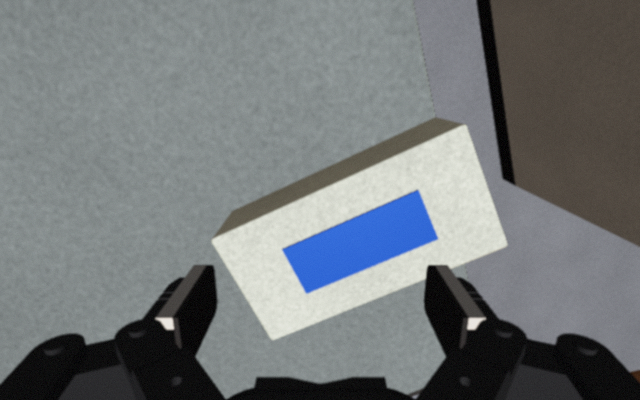

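The rows need the yaw key, and the arm has not moved. This picture shows only the white instrument box under the start pose. I'll repeat the move and turn the fingers so they close along x.

```bash
python3 -m handwheel '[{"delta_pos":[1.7,-2.8,0.8],"yaw":-0.067},{"delta_pos":[1.7,-2.8,0.8],"yaw":-0.067},{"delta_pos":[1.7,-2.8,0.8],"yaw":-0.067},{"delta_pos":[1.7,-2.8,0.8],"yaw":-0.067},{"delta_pos":[1.7,-2.8,0.8],"yaw":-0.067},{"delta_pos":[1.7,-2.8,0.8],"yaw":-0.067},{"delta_pos":[1.7,-2.8,0.8],"yaw":-0.067},{"delta_pos":[1.7,-2.8,0.8],"yaw":-0.067},{"delta_pos":[1.7,-2.8,0.8],"yaw":-0.067},{"delta_pos":[1.7,-2.8,0.8],"yaw":-0.067}]' 1
python3 -m handwheel '[{"delta_pos":[1.7,-2.8,0.8],"yaw":-0.067},{"delta_pos":[1.7,-2.8,0.8],"yaw":-0.067},{"delta_pos":[1.7,-2.8,0.8],"yaw":-0.067},{"delta_pos":[1.7,-2.8,0.8],"yaw":-0.067},{"delta_pos":[1.7,-2.8,0.8],"yaw":-0.067},{"delta_pos":[1.7,-2.8,0.8],"yaw":-0.067},{"delta_pos":[1.7,-2.8,0.8],"yaw":-0.067},{"delta_pos":[1.7,-2.8,0.8],"yaw":-0.067},{"delta_pos":[1.7,-2.8,0.8],"yaw":-0.067},{"delta_pos":[0,0,0],"yaw":0}]'
python3 - <<'E'
from h import *
st=status.read_state(); p=get_image("wrist"); save(p,"w2"); W=cloud(p,st); np.savez("w2.npz",W=W,c=p["color"])
print(st["eef_pos"],st["tool_rot"],st["qpos"])
for k in ["stage_base","carriage_grip","dish_pink","dish_blue","chamber","tip_box"]:
    for b in models.boxes_of(p,k)[:3]:
        if b["score"]>.25:
            l,t,r,bo=[int(x) for x in b["rect"]]; print(k,round(b["score"],2),[l,t,r,bo],W[(t+bo)//2,(l+r)//2].round(0))
E
```

```text
clock: 2.58
eef_pos: [357.0, 341.3, 311.9]
tool_rot: [3.141, -0.0, 2.178]
force: [0.2, 1.0, 0.8]
width: 85.5
gripper_force: 0.0
clock: 3.42
eef_pos: [512.9, 83.3, 385.4]
tool_rot: [3.135, 0.004, 1.565]
force: [0.2, 0.1, 0.9]
width: 85.4
gripper_force: 0.0
[512.85001083  83.30877886 385.36088456] [3.13547952 0.00392602 1.56532375] [-0.59827166  0.31965913  0.52815354  1.6562319  -0.16552025  1.20572678
 -0.03924464]
stage_base 0.85 [304, 92, 459, 309] [599.   6.  46.]
stage_base 0.28 [467, 159, 539, 237] [760.  14.  66.]
carriage_grip 0.9 [316, 90, 456, 262] [605.  40.  44.]
dish_pink 0.95 [360, 17, 401, 63] [592. 216.  20.]
dish_pink 0.64 [345, 112, 393, 155] [576. 102.  66.]
dish_blue 0.83 [237, 114, 274, 153] [422.  98.  20.]
dish_blue 0.76 [229, 254, 266, 285] [ 397. -115.   21.]
dish_blue 0.75 [459, 14, 526, 61] [712. 212.  76.]
chamber 0.94 [325, 232, 380, 258] [558. -55.  65.]
tip_box 0.56 [466, 159, 539, 237] [759.  14.  65.]
```

View pics/w2.png

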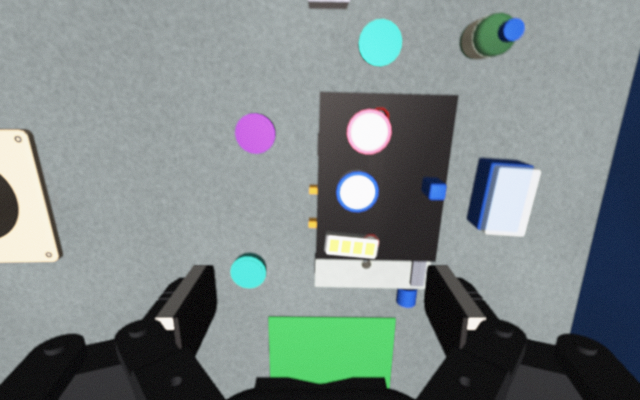

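The wrist view shows the chamber (352,246), the blue-rimmed dish (357,191) and the pink-rimmed dish (369,131) on the black plate. The grip is at (436,190) and the mat lies below. Purple (255,133) and turquoise (248,271 and 380,42) are on the bench. Now I'll fit the geometry.

Run:
```python
from h import *
d=np.load("w2.npz"); W=d["W"]; c=d["c"].astype(int); z=W[...,2]
from scipy import ndimage as nd
def rect(m): 
    r=cv2.minAreaRect(W[m][:,:2].astype(np.float32)); return np.round(r[0],1),np.round(r[1],1),round(r[2],1)
roi=np.zeros(z.shape,bool); roi[85:262,312:462]=1
m=roi&(z>55)&(z<95); lab,n=nd.label(m)
for i in range(1,n+1):
    k=lab==i
    if k.sum()>50: 
        q=nd.binary_erosion(k); print("blob",k.sum(),rect(k),W[k][:,:2].mean(0).round(1),np.median(z[k]).round(1), cv2.minEnclosingCircle(W[k][:,:2].astype(np.float32)))
blk=roi&(c.max(-1)<75)&(z>38)&(z<50); lab,n=nd.label(blk); s=nd.sum(blk,lab,range(1,n+1)); k=lab==1+np.argmax(s)
print("carriage",rect(k),np.median(z[k]))
P=W[k][:,:2]
# front edge line: per row min col
rows=[v for v in range(100,225)]; F=np.array([W[v,np.where(k[v])[0].min()][:2] for v in rows])
a=np.polyfit(F[:,1],F[:,0],1); print("front edge x=",a,"angle",-np.arctan(a[0]))
g=(c[...,1]>150)&(c[...,0]<90)&(c[...,2]<110)&(z<20); print("mat",rect(g),np.median(z[g]))
base=(c.min(-1)>150)&(z>18)&(z<32)&(np.indices(z.shape)[0]>250); print("base strip",rect(base))
yel=(c[...,0]>180)&(c[...,2]<90)&(np.indices(z.shape)[1]<325)&(np.indices(z.shape)[1]>300)
lab,n=nd.label(yel)
for i in range(1,n+1): print("yel",(lab==i).sum(),np.nanmean(W[lab==i],0).round(1))
for n in ["scene0","side0"]:
    S=np.load(n+".npy"); x,y,zz=np.moveaxis(S,-1,0); 
    for nm,b in dict(pink=(570,95),blue=(560,20),rackpins=(530,330)).items():
        q=(np.hypot(x-b[0],y-b[1])<38)&(zz>58)&(zz<72) if nm!="rackpins" else (abs(x-b[0])<60)&(abs(y-b[1])<90)&(zz>58)
        print(n,nm,q.sum(),[cv2.minAreaRect(S[q][:,:2].astype(np.float32))],S[q].mean(0).round(1))
```

```text
blob 1573 (array([577. , 103.6]), array([55.5, 56.9]), 0.9) [576.7 103.7] 65.2 ((576.9097900390625, 103.26020050048828), 28.787057876586914)
blob 1327 (array([563.7,  22.5]), array([55.5, 56.3]), 3.1) [563.8  23.3] 65.4 ((563.9873046875, 22.48927879333496), 28.49306297302246)
blob 438 (array([665.2,  28.1]), array([21.5, 21.9]), 87.9) [662.7  30. ] 84.1 ((665.3844604492188, 28.120288848876953), 13.908880233764648)
blob 1048 (array([558.2, -58.4]), array([28.7, 76.2]), 83.6) [557.4 -56.8] 65.6 ((558.2042846679688, -58.290225982666016), 39.25947189331055)
carriage (array([600. ,  31.3]), array([237.6, 177.5]), 87.6) 45.31425779802083
front edge x= [  0.78586634 502.68991082] angle -0.6660632445770115
mat (array([ 530.8, -291.8]), array([148.8, 214.9]), 88.7) 4.189576067712892
base strip (array([ 554.5, -123.4]), array([ 49.2, 258.9]), 88.4)
yel 36 [504.1  14.3  17.1]
yel 37 [502.2 -39.6  17.6]
scene0 pink 302 [((579.4552612304688, 100.52177429199219), (54.17805099487305, 57.00783920288086), 16.541994094848633)] [580.3  99.7  63.4]
scene0 blue 309 [((567.685791015625, 20.297441482543945), (54.198150634765625, 54.98965835571289), 14.606417655944824)] [567.9  20.3  63.4]
scene0 rackpins 147 [((529.1882934570312, 314.74462890625), (90.38765716552734, 21.214200973510742), 89.45270538330078)] [531.1 313.2  76.3]
side0 pink 373 [((575.7786254882812, 103.58395385742188), (53.77463150024414, 56.148414611816406), 61.77547073364258)] [576.1 105.2  64.7]
side0 blue 351 [((563.21337890625, 25.938152313232422), (54.399940490722656, 59.039432525634766), 9.212218284606934)] [563.5  26.3  64.6]
side0 rackpins 237 [((526.4142456054688, 322.9390563964844), (88.96967315673828, 19.45116424560547), 88.8239974975586)] [526.2 326.3  79.7]
```

Heights and sizes match (dish tops at 65, grip top at 84). The three targets on the plate were confirmed by rim colour in that picture. I'm going for the pink dish at (577,103.5).

```bash
python3 -m handwheel '[{"delta_pos":[0.8,0.25,-3.5],"yaw":0},{"delta_pos":[0.8,0.25,-3.5],"yaw":0},{"delta_pos":[0.8,0.25,-3.5],"yaw":0},{"delta_pos":[0.8,0.25,-3.5],"yaw":0},{"delta_pos":[0.8,0.25,-3.5],"yaw":0},{"delta_pos":[0.8,0.25,-3.5],"yaw":0},{"delta_pos":[0.8,0.25,-3.5],"yaw":0},{"delta_pos":[0.8,0.25,-3.5],"yaw":0},{"delta_pos":[0,0,0],"yaw":0},{"delta_pos":[0,0,0],"yaw":0}]'
python3 -m handwheel '[{"delta_pos":[0,0,0],"yaw":0},{"delta_pos":[0,0,0],"yaw":0}]'
python3 - <<'E'
from h import *
st=status.read_state(); p=get_image("wrist"); save(p,"w3"); print(st["eef_pos"],st["tool_rot"])
E
```

```text
clock: 4.6
eef_pos: [571.7, 111.3, 101.7]
tool_rot: [-3.137, 0.001, 1.579]
force: [-1.1, -0.5, 0.5]
width: 85.2
gripper_force: 0.0
clock: 4.77
eef_pos: [574.5, 111.0, 105.8]
tool_rot: [3.138, -0.001, 1.578]
force: [0.0, -0.8, -0.5]
width: 85.3
gripper_force: 0.0
[574.51789565 110.97299508 105.82612914] [ 3.13782246e+00 -8.69272427e-04  1.57801403e+00]
```

View pics/w3.png

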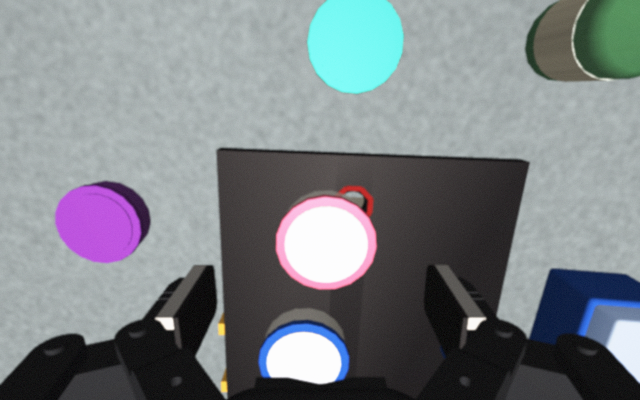

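Seen close up, the pink rim is at (326,242) between the fingers, with the red ring of a carriage hole behind it. Now grasp.

```bash
python3 -m handwheel '[{"delta_pos":[0.1,-0.2,-1.4],"yaw":0},{"delta_pos":[0.1,-0.2,-1.4],"yaw":0},{"delta_pos":[0.1,-0.2,-1.4],"yaw":0},{"delta_pos":[0.1,-0.2,-1.4],"yaw":0},{"delta_pos":[0,0,0],"yaw":0},{"delta_pos":[0,0,0],"yaw":0}]'
python3 -m handwheel '[{"delta_pos":[0,0,0],"yaw":0},{"delta_pos":[0,0,0],"yaw":0},{"delta_pos":[0,0,0],"yaw":0},{"delta_pos":[0,0,0],"yaw":0},{"delta_pos":[0,0,0],"yaw":0},{"delta_pos":[0,0,0],"yaw":0},{"delta_pos":[0,0,0],"yaw":0},{"delta_pos":[0,0,0],"yaw":0}]' -1
python3 -m handwheel '[{"delta_pos":[0,0,1],"yaw":0},{"delta_pos":[0,0,2],"yaw":0},{"delta_pos":[0,0,3],"yaw":0},{"delta_pos":[0,0,3],"yaw":0},{"delta_pos":[0,0,0],"yaw":0},{"delta_pos":[0,0,0],"yaw":0}]'
```

```text
clock: 5.32
eef_pos: [577.7, 102.7, 48.6]
tool_rot: [3.14, -0.0, 1.577]
force: [-0.1, 0.0, 0.3]
width: 85.6
gripper_force: 0.0
clock: 5.98
eef_pos: [578.1, 103.1, 49.4]
tool_rot: [3.139, -0.001, 1.578]
force: [-2.8, -0.4, 10.1]
width: 53.9
gripper_force: 61.0
clock: 6.48
eef_pos: [578.8, 103.1, 139.9]
tool_rot: [3.137, -0.001, 1.578]
force: [-0.4, 0.5, -0.1]
width: 53.9
gripper_force: 63.1
```

```bash
python3 -m handwheel '[{"delta_pos":[0.05,-2,0],"yaw":0},{"delta_pos":[0.05,-3.6,0],"yaw":0},{"delta_pos":[0.05,-3.8,0],"yaw":0},{"delta_pos":[0.05,-3.8,0],"yaw":0},{"delta_pos":[0.05,-3.8,0],"yaw":0},{"delta_pos":[0.05,-3.8,0],"yaw":0},{"delta_pos":[0.05,-3.8,0],"yaw":0},{"delta_pos":[0.05,-3.8,0],"yaw":0},{"delta_pos":[0.05,-3.8,0],"yaw":0},{"delta_pos":[0.05,-3.8,0],"yaw":0}]'
python3 -m handwheel '[{"delta_pos":[0.05,-3.8,0],"yaw":0},{"delta_pos":[0.05,-3.8,0],"yaw":0},{"delta_pos":[0.05,-2,0],"yaw":0},{"delta_pos":[0,0,0],"yaw":0},{"delta_pos":[0,0,-3],"yaw":0},{"delta_pos":[0,0,-3],"yaw":0},{"delta_pos":[0,0,-3],"yaw":0},{"delta_pos":[0,0,-2.5],"yaw":0},{"delta_pos":[0,0,-1],"yaw":0},{"delta_pos":[0,0,0],"yaw":0}]'
python3 -m handwheel '[{"delta_pos":[0,0,-0.3],"yaw":0},{"delta_pos":[0,0,-0.2],"yaw":0},{"delta_pos":[0,0,0],"yaw":0},{"delta_pos":[0,0,0],"yaw":0}]'
```

```text
clock: 7.32
eef_pos: [581.3, -258.5, 136.3]
tool_rot: [-3.14, -0.001, 1.578]
force: [0.9, 0.1, 0.1]
width: 53.8
gripper_force: 63.1
clock: 8.15
eef_pos: [581.6, -351.2, 9.7]
tool_rot: [-3.136, -0.004, 1.578]
force: [-0.1, -0.3, -0.3]
width: 53.6
gripper_force: 63.3
clock: 8.48
eef_pos: [584.3, -353.0, 8.2]
tool_rot: [3.141, -0.0, 1.578]
force: [-1.3, 0.7, 2.6]
width: 53.9
gripper_force: 63.6
```

```bash
python3 -m handwheel '[{"delta_pos":[0,0,0],"yaw":0},{"delta_pos":[0,0,0],"yaw":0},{"delta_pos":[0,0,0],"yaw":0},{"delta_pos":[0,0,0],"yaw":0},{"delta_pos":[0,0,2],"yaw":0},{"delta_pos":[0,0,3],"yaw":0},{"delta_pos":[0,0,4],"yaw":0},{"delta_pos":[0,0,4],"yaw":0}]' 1
python3 -m handwheel '[{"delta_pos":[-0.2,3.7,0],"yaw":0},{"delta_pos":[-0.2,3.8,0],"yaw":0},{"delta_pos":[-0.2,3.8,0],"yaw":0},{"delta_pos":[-0.2,3.8,0],"yaw":0},{"delta_pos":[-0.2,3.8,0],"yaw":0},{"delta_pos":[-0.2,3.8,0],"yaw":0},{"delta_pos":[-0.2,3.8,0],"yaw":0},{"delta_pos":[-0.2,3.8,0],"yaw":0},{"delta_pos":[-0.2,3.8,0],"yaw":0},{"delta_pos":[-0.2,3.5,0],"yaw":0}]'
python3 -m handwheel '[{"delta_pos":[0,0,0],"yaw":0},{"delta_pos":[0,0,0],"yaw":0},{"delta_pos":[0,0,0],"yaw":0}]'
python3 - <<'E'
from h import *
p=get_image("scene"); save(p,"s4",(150,100,470,300),2)
W=cloud(p); x,y,z=np.moveaxis(W,-1,0); q=(np.hypot(x-585,y+353)<45)&(z>14)&(z<30); print(q.sum(),W[q].mean(0))
st=status.read_state(); print(st["eef_pos"]); p=get_image("wrist"); W=cloud(p,st);x,y,z=np.moveaxis(W,-1,0)
q=(np.hypot(x-564,y-22)<40)&(z>56)&(z<72); print(q.sum(),cv2.minEnclosingCircle(W[q][:,:2].astype(np.float32)))
E
```

```text
clock: 9.15
eef_pos: [583.0, -352.9, 137.7]
tool_rot: [-3.139, -0.001, 1.577]
force: [0.7, -0.7, 1.4]
width: 85.2
gripper_force: 0.0
clock: 9.98
eef_pos: [563.6, 25.2, 137.4]
tool_rot: [3.141, -0.001, 1.579]
force: [0.6, 0.4, 0.8]
width: 85.2
gripper_force: 0.0
clock: 10.23
eef_pos: [564.0, 22.2, 137.5]
tool_rot: [3.141, 0.001, 1.578]
force: [-0.6, -1.8, 0.4]
width: 85.6
gripper_force: 0.0
366 [ 588.60119109 -355.14170008   22.62365753]
[564.0228745   21.13781052 137.49152371]
5850 ((563.9613037109375, 22.61554527282715), 28.65082550048828)
```

View pics/s4.png

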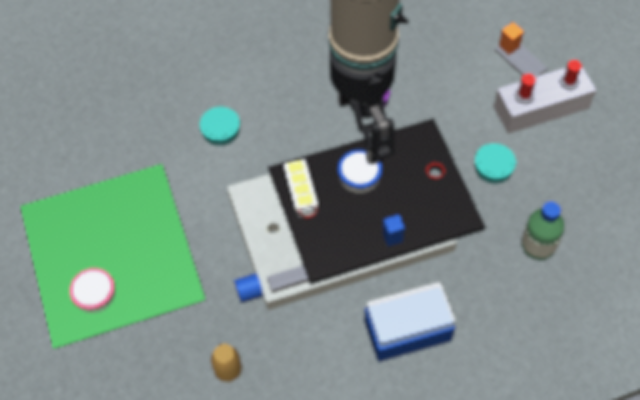

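The pink dish stands on the mat (93,288 in the crop) and the gripper is over the blue dish (360,168). Now I grasp the blue one and carry it to (585,-275).

```bash
python3 -m handwheel '[{"delta_pos":[0,0,-3],"yaw":0},{"delta_pos":[0,0,-3],"yaw":0},{"delta_pos":[0,0,-2],"yaw":0},{"delta_pos":[0,0,-1],"yaw":0},{"delta_pos":[0,0,0],"yaw":0},{"delta_pos":[0,0,0],"yaw":0}]'
python3 -m handwheel '[{"delta_pos":[0,0,0],"yaw":0},{"delta_pos":[0,0,0],"yaw":0},{"delta_pos":[0,0,0],"yaw":0},{"delta_pos":[0,0,0],"yaw":0},{"delta_pos":[0,0,0],"yaw":0},{"delta_pos":[0,0,0],"yaw":0},{"delta_pos":[0,0,0],"yaw":0},{"delta_pos":[0,0,0],"yaw":0}]' -1
python3 -m handwheel '[{"delta_pos":[0,0,1],"yaw":0},{"delta_pos":[0,0,2],"yaw":0},{"delta_pos":[0,0,3],"yaw":0},{"delta_pos":[0,0,3],"yaw":0},{"delta_pos":[0.2,-2.3,0],"yaw":0},{"delta_pos":[0.3,-3.8,0],"yaw":0},{"delta_pos":[0.3,-3.8,0],"yaw":0},{"delta_pos":[0.3,-3.8,0],"yaw":0},{"delta_pos":[0.3,-3.8,0],"yaw":0},{"delta_pos":[0.3,-3.8,0],"yaw":0}]'
python3 -m handwheel '[{"delta_pos":[0.3,-3.8,0],"yaw":0},{"delta_pos":[0.2,-3.2,0],"yaw":0},{"delta_pos":[0,-1.3,0],"yaw":0},{"delta_pos":[0,0,-3],"yaw":0},{"delta_pos":[0,0,-3],"yaw":0},{"delta_pos":[0,0,-3],"yaw":0},{"delta_pos":[0,0,-2.5],"yaw":0},{"delta_pos":[0,0,-1],"yaw":0},{"delta_pos":[0,0,0],"yaw":0}]'
python3 -m handwheel '[{"delta_pos":[0,0,-0.3],"yaw":0},{"delta_pos":[0,0,-0.2],"yaw":0},{"delta_pos":[0,0,0],"yaw":0},{"delta_pos":[0,0,0],"yaw":0}]'
```

```text
clock: 10.83
eef_pos: [564.1, 21.4, 47.5]
tool_rot: [3.142, 0.0, 1.576]
force: [-0.2, 0.2, 1.3]
width: 85.2
gripper_force: 0.0
clock: 11.5
eef_pos: [564.9, 22.6, 49.3]
tool_rot: [3.139, -0.0, 1.578]
force: [-1.3, -0.2, 8.4]
width: 53.9
gripper_force: 61.2
clock: 12.33
eef_pos: [581.0, -191.9, 138.6]
tool_rot: [3.14, 0.0, 1.578]
force: [1.2, -0.3, -0.2]
width: 53.7
gripper_force: 63.1
clock: 13.08
eef_pos: [584.9, -271.9, 10.8]
tool_rot: [-3.139, -0.002, 1.578]
force: [1.2, -0.6, -0.5]
width: 53.6
gripper_force: 63.6
clock: 13.42
eef_pos: [586.6, -273.6, 8.6]
tool_rot: [3.14, 0.001, 1.578]
force: [1.2, -0.5, 0.8]
width: 53.9
gripper_force: 63.6
```

```bash
python3 -m handwheel '[{"delta_pos":[0,0,0],"yaw":0},{"delta_pos":[0,0,0],"yaw":0},{"delta_pos":[0,0,0],"yaw":0},{"delta_pos":[0,0,0],"yaw":0},{"delta_pos":[0,0,2],"yaw":0},{"delta_pos":[0,0,3],"yaw":0},{"delta_pos":[0,0,4],"yaw":0},{"delta_pos":[0,0,4],"yaw":0},{"delta_pos":[0,0,2],"yaw":0},{"delta_pos":[0,0,0],"yaw":0}]' 1
python3 -m handwheel '[{"delta_pos":[-0.3,2.2,0],"yaw":0.115},{"delta_pos":[-0.3,2.2,0],"yaw":0.115},{"delta_pos":[-0.3,2.2,0],"yaw":0.115},{"delta_pos":[-0.3,2.2,0],"yaw":0.115},{"delta_pos":[-0.3,2.2,0],"yaw":0.115},{"delta_pos":[-0.3,2.2,0],"yaw":0.115},{"delta_pos":[-0.3,2.2,0],"yaw":0.115},{"delta_pos":[-0.3,2.2,0],"yaw":0.115},{"delta_pos":[-0.3,2.2,0],"yaw":0.115},{"delta_pos":[-0.1,1.7,0],"yaw":0.115}]'
python3 -m handwheel '[{"delta_pos":[0,0,0],"yaw":0.1},{"delta_pos":[0,0,0],"yaw":0.1},{"delta_pos":[0,0,0],"yaw":0.1},{"delta_pos":[0,0,0],"yaw":0},{"delta_pos":[0,0,0],"yaw":0},{"delta_pos":[0,0,0],"yaw":0}]'
python3 - <<'E'
from h import *
st=status.read_state(); print(st["eef_pos"],st["tool_rot"]); p=get_image("wrist"); save(p,"w5"); W=cloud(p,st);x,y,z=np.moveaxis(W,-1,0)
q=(np.hypot(x-558,y+58)<60)&(z>57)&(z<72); print(q.sum(),cv2.minAreaRect(W[q][:,:2].astype(np.float32)))
p=get_image("side"); W=cloud(p);x,y,z=np.moveaxis(W,-1,0)
q=(abs(x-585)<50)&(y<-225)&(y>-400)&(z>14)&(z<30)
for s in (y<-314,y>=-314): print(W[q&s].mean(0))
E
```

```text
clock: 14.25
eef_pos: [588.9, -275.3, 163.3]
tool_rot: [3.132, 0.004, 1.578]
force: [0.2, -0.3, 0.6]
width: 85.2
gripper_force: 0.0
clock: 15.08
eef_pos: [556.6, -56.0, 156.5]
tool_rot: [3.141, -0.002, 2.735]
force: [0.9, 0.4, -0.2]
width: 85.3
gripper_force: 0.0
clock: 15.58
eef_pos: [557.5, -58.4, 156.9]
tool_rot: [3.142, -0.001, 3.025]
force: [-0.2, 0.2, 0.3]
width: 85.6
gripper_force: 0.0
[557.51707875 -58.42950852 156.90106362] [ 3.14156993e+00 -8.28092702e-04  3.02490852e+00]
4161 ((557.8992919921875, -57.97883224487305), (27.988475799560547, 76.00137329101562), 83.46578979492188)
[nan nan nan]
[ 607.78281763 -265.34355495   21.694515  ]<stdin>:6: RuntimeWarning: Mean of empty slice.
  ret = um.true_divide(
```

View pics/w5.png

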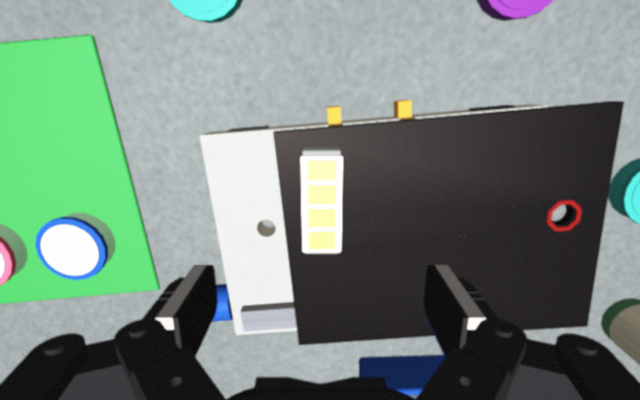

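The chamber (322,202) is lined up between the fingers. The blue dish (70,248) is on the mat, with the pink one beside it. Now I grasp the chamber and take it to (487,-315).

```bash
python3 -m handwheel '[{"delta_pos":[0,0,-3],"yaw":0},{"delta_pos":[0,0,-3],"yaw":0},{"delta_pos":[0,0,-3],"yaw":0},{"delta_pos":[0,0,-1.6],"yaw":0},{"delta_pos":[0,0,0],"yaw":0},{"delta_pos":[0,0,0],"yaw":0}]'
python3 -m handwheel '[{"delta_pos":[0,0,0],"yaw":0},{"delta_pos":[0,0,0],"yaw":0},{"delta_pos":[0,0,0],"yaw":0},{"delta_pos":[0,0,0],"yaw":0},{"delta_pos":[0,0,0],"yaw":0},{"delta_pos":[0,0,0],"yaw":0},{"delta_pos":[0,0,0],"yaw":0},{"delta_pos":[0,0,0],"yaw":0},{"delta_pos":[0,0,0],"yaw":0},{"delta_pos":[0,0,0],"yaw":0}]' -1
python3 -m handwheel '[{"delta_pos":[0,0,1],"yaw":0},{"delta_pos":[0,0,2],"yaw":0},{"delta_pos":[0,0,3],"yaw":0},{"delta_pos":[0,0,3],"yaw":0},{"delta_pos":[0,0,0],"yaw":0},{"delta_pos":[-0.6,-1.8,0],"yaw":0},{"delta_pos":[-0.8,-3.2,0],"yaw":0},{"delta_pos":[-0.8,-3.2,0],"yaw":0},{"delta_pos":[-0.8,-3.2,0],"yaw":0},{"delta_pos":[-0.8,-3.2,0],"yaw":0}]'
python3 -m handwheel '[{"delta_pos":[-0.8,-3.2,0],"yaw":0},{"delta_pos":[-0.8,-3.2,0],"yaw":0},{"delta_pos":[-0.8,-3.2,0],"yaw":0},{"delta_pos":[-0.6,-1.4,0],"yaw":0},{"delta_pos":[0,0,0],"yaw":0},{"delta_pos":[0,0,-3],"yaw":0},{"delta_pos":[0,0,-3],"yaw":0},{"delta_pos":[0,0,-3],"yaw":0},{"delta_pos":[0,0,-2.5],"yaw":0},{"delta_pos":[0,0,-1],"yaw":0}]'
python3 -m handwheel '[{"delta_pos":[0,0,0],"yaw":0},{"delta_pos":[0,0,-0.3],"yaw":0},{"delta_pos":[0,0,-0.2],"yaw":0},{"delta_pos":[0,0,0],"yaw":0},{"delta_pos":[0,0,0],"yaw":0}]'
```

```text
clock: 16.18
eef_pos: [557.4, -58.2, 50.8]
tool_rot: [-3.141, -0.002, 3.027]
force: [0.1, -0.3, 0.1]
width: 85.3
gripper_force: 0.0
clock: 17.02
eef_pos: [558.4, -58.3, 52.4]
tool_rot: [3.142, 0.001, 3.028]
force: [-2.0, -0.7, 6.7]
width: 25.6
gripper_force: 58.5
clock: 17.85
eef_pos: [519.3, -205.5, 141.8]
tool_rot: [-3.141, 0.0, 3.028]
force: [0.7, 0.1, -1.2]
width: 26.0
gripper_force: 59.2
clock: 18.68
eef_pos: [488.4, -311.8, 13.4]
tool_rot: [3.139, -0.005, 3.029]
force: [-0.3, -1.5, -0.6]
width: 26.2
gripper_force: 59.2
clock: 19.1
eef_pos: [490.6, -314.7, 12.6]
tool_rot: [-3.141, 0.002, 3.028]
force: [-0.8, 0.0, -0.1]
width: 26.0
gripper_force: 59.2
```

```bash
python3 -m handwheel '[{"delta_pos":[0,0,-0.1],"yaw":0},{"delta_pos":[0,0,0],"yaw":0},{"delta_pos":[0,0,0],"yaw":0},{"delta_pos":[0,0,0],"yaw":0},{"delta_pos":[0,0,0],"yaw":0},{"delta_pos":[0,0,2],"yaw":0},{"delta_pos":[0,0,4],"yaw":0},{"delta_pos":[0,0,4],"yaw":0},{"delta_pos":[0,0,4],"yaw":0},{"delta_pos":[0,0,4],"yaw":0}]' 1
python3 -m handwheel '[{"delta_pos":[1,2.5,2.6],"yaw":0.01},{"delta_pos":[1,2.5,2.6],"yaw":0.01},{"delta_pos":[1,2.5,2.6],"yaw":0.01},{"delta_pos":[1,2.5,2.6],"yaw":0.01},{"delta_pos":[1,2.5,2.6],"yaw":0.01},{"delta_pos":[1,2.5,2.6],"yaw":0.01},{"delta_pos":[1,2.5,2.6],"yaw":0.01},{"delta_pos":[1,2.5,2.6],"yaw":0},{"delta_pos":[0,0,0],"yaw":0},{"delta_pos":[0,0,0],"yaw":0}]'
python3 -m handwheel '[{"delta_pos":[0,0,0],"yaw":0},{"delta_pos":[0,0,0],"yaw":0}]'
python3 - <<'E'
from h import *
st=status.read_state(); print(st["eef_pos"],st["tool_rot"]); p=get_image("wrist"); save(p,"w6"); W=cloud(p,st);x,y,z=np.moveaxis(W,-1,0); c=p["color"].astype(int); np.savez("w6.npz",W=W,c=c)
from scipy import ndimage as nd
m=(y>-440)&(y<-190)&(x>400)&(x<660)&(z>12)&(z<40); lab,n=nd.label(m)
for i in range(1,n+1):
    k=lab==i
    if k.sum()>80: print(k.sum(),cv2.minAreaRect(W[k][:,:2].astype(np.float32)),np.median(z[k]))
g=(c[...,1]>140)&(c[...,0]<100)&(c[...,2]<120)&(z<12); print("mat",cv2.minAreaRect(W[g][:,:2].astype(np.float32)))
k=(np.hypot(x-665,y-28)<50)&(z>78)&(z<95); print("grip",cv2.minAreaRect(W[k][:,:2].astype(np.float32)),np.median(z[k]))
blk=(c.max(-1)<75)&(z>38)&(z<50)&(x>480); print("car",cv2.minAreaRect(W[nd.binary_opening(blk)][:,:2].astype(np.float32)))
E
```

```text
clock: 19.93
eef_pos: [489.4, -314.1, 192.1]
tool_rot: [3.141, -0.0, 3.028]
force: [1.5, -0.2, -0.6]
width: 85.6
gripper_force: 0.0
clock: 20.77
eef_pos: [570.9, -112.2, 399.8]
tool_rot: [3.141, 0.003, 3.102]
force: [0.1, -1.2, -1.2]
width: 85.6
gripper_force: 0.0
clock: 20.93
eef_pos: [568.7, -115.7, 397.1]
tool_rot: [-3.141, -0.003, 3.096]
force: [1.0, 0.1, -0.4]
width: 85.1
gripper_force: 0.0
[ 568.73619705 -115.66736635  397.09398791] [-3.14093146e+00 -2.70904718e-03  3.09576371e+00]
1260 ((489.987060546875, -315.1075439453125), (28.795766830444336, 75.37466430664062), 82.53946685791016) 24.415199039976073
1251 ((584.9419555664062, -272.847412109375), (57.170204162597656, 57.00535583496094), 10.475123405456543) 24.268734588536972
1229 ((583.5264892578125, -352.22698974609375), (55.399436950683594, 56.476226806640625), 86.4738540649414) 24.043092237689734
mat ((528.6616821289062, -317.53302001953125), (195.92947387695312, 216.37747192382812), 89.37257385253906)
grip ((665.2556762695312, 27.841781616210938), (22.017444610595703, 21.172447204589844), 89.08244323730469) 84.61862072629071
car ((598.8858032226562, 30.306800842285156), (239.3909149169922, 179.2217254638672), 88.16410827636719)
```

View pics/w6.png

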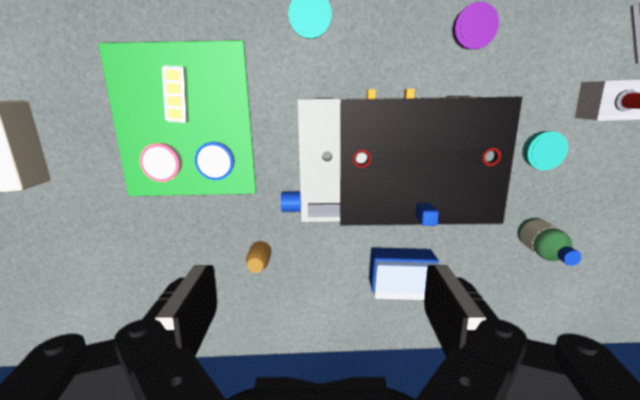

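All three samples are upright on the mat: chamber (174,94), pink (160,162), blue (214,160), tops at z≈24. Next is the carriage grip at (430,218).

```bash
python3 -m handwheel '[{"delta_pos":[1.2,1.8,-3.1],"yaw":0},{"delta_pos":[1.2,1.8,-3.1],"yaw":0},{"delta_pos":[1.2,1.8,-3.1],"yaw":0},{"delta_pos":[1.2,1.8,-3.1],"yaw":0},{"delta_pos":[1.2,1.8,-3.1],"yaw":0},{"delta_pos":[1.2,1.8,-3.1],"yaw":0},{"delta_pos":[1.2,1.8,-3.1],"yaw":0},{"delta_pos":[1.2,1.8,-3.1],"yaw":0},{"delta_pos":[0,0,0],"yaw":0},{"delta_pos":[0,0,0],"yaw":0}]'
python3 -m handwheel '[{"delta_pos":[0,0,0],"yaw":0},{"delta_pos":[0,0,-3],"yaw":0},{"delta_pos":[0,0,-3],"yaw":0},{"delta_pos":[0,0,-2],"yaw":0},{"delta_pos":[0,0,-1],"yaw":0},{"delta_pos":[0,0,0],"yaw":0},{"delta_pos":[0,0,0],"yaw":0}]'
python3 -m handwheel '[{"delta_pos":[0,0,0],"yaw":0},{"delta_pos":[0,0,0],"yaw":0},{"delta_pos":[0,0,0],"yaw":0},{"delta_pos":[0,0,0],"yaw":0},{"delta_pos":[0,0,0],"yaw":0},{"delta_pos":[0,0,0],"yaw":0},{"delta_pos":[0,0,0],"yaw":0},{"delta_pos":[0,0,0],"yaw":0}]' -1
python3 -m handwheel '[{"delta_pos":[0,-0.5,0],"yaw":0},{"delta_pos":[0,-0.6,0],"yaw":0},{"delta_pos":[-0.1,-0.6,0],"yaw":0},{"delta_pos":[0,-0.6,0],"yaw":0},{"delta_pos":[0,-0.6,0],"yaw":0},{"delta_pos":[-0.1,-0.6,0],"yaw":0},{"delta_pos":[0,-0.6,0],"yaw":0},{"delta_pos":[0,0,0],"yaw":0},{"delta_pos":[0,0,0],"yaw":0},{"delta_pos":[0,0,0],"yaw":0}]'
```

```text
clock: 21.82
eef_pos: [663.9, 29.9, 147.0]
tool_rot: [-3.141, -0.006, 3.099]
force: [-0.9, -0.7, 0.9]
width: 85.4
gripper_force: 0.0
clock: 22.4
eef_pos: [666.8, 28.6, 61.9]
tool_rot: [-3.141, 0.002, 3.096]
force: [0.2, -0.2, 0.8]
width: 85.5
gripper_force: 0.0
clock: 23.07
eef_pos: [666.2, 29.5, 61.1]
tool_rot: [-3.141, 0.001, 3.098]
force: [-1.1, -1.2, 6.5]
width: 20.9
gripper_force: 60.6
clock: 23.9
eef_pos: [664.7, -12.9, 61.1]
tool_rot: [-3.14, 0.002, 3.098]
force: [0.9, -2.4, 5.8]
width: 20.7
gripper_force: 60.8
```

```bash
python3 -m handwheel '[{"delta_pos":[0,-0.2,0],"yaw":0},{"delta_pos":[0,-0.2,0],"yaw":0},{"delta_pos":[0,0,0],"yaw":0},{"delta_pos":[0,0,0],"yaw":0}]'
python3 -m handwheel '[{"delta_pos":[0,-0.2,0],"yaw":0},{"delta_pos":[0,-0.1,0],"yaw":0},{"delta_pos":[0,0,0],"yaw":0},{"delta_pos":[0,0,0],"yaw":0}]'
```

```text
clock: 24.23
eef_pos: [664.7, -15.4, 61.1]
tool_rot: [3.141, 0.002, 3.098]
force: [-0.3, 1.9, 5.6]
width: 20.9
gripper_force: 60.7
clock: 24.57
eef_pos: [664.6, -18.2, 61.1]
tool_rot: [3.141, 0.002, 3.098]
force: [-0.2, 1.8, 6.4]
width: 21.0
gripper_force: 60.8
```

```bash
python3 -m handwheel '[{"delta_pos":[0,-0.2,0],"yaw":0},{"delta_pos":[0,-0.1,0],"yaw":0},{"delta_pos":[0,0,0],"yaw":0},{"delta_pos":[0,0,0],"yaw":0}]'
python3 -m handwheel '[{"delta_pos":[0,-0.2,0],"yaw":0},{"delta_pos":[0,-0.1,0],"yaw":0},{"delta_pos":[0,0,0],"yaw":0},{"delta_pos":[0,0,0],"yaw":0}]'
```

```text
clock: 24.9
eef_pos: [664.6, -19.8, 61.1]
tool_rot: [3.14, 0.001, 3.099]
force: [0.1, 4.3, 7.3]
width: 20.8
gripper_force: 60.8
clock: 25.23
eef_pos: [664.5, -19.8, 61.1]
tool_rot: [3.137, 0.001, 3.1]
force: [-0.4, 8.0, 6.4]
width: 21.0
gripper_force: 60.7
```

The carriage has hit its stop: y holds at -19.8 while the force rises. I release and look at the holes, rack and blade together.

```bash
python3 -m handwheel '[{"delta_pos":[0,0,0],"yaw":0},{"delta_pos":[0,0,0],"yaw":0},{"delta_pos":[0,0,0],"yaw":0},{"delta_pos":[0,0,0],"yaw":0},{"delta_pos":[0,0,2],"yaw":0},{"delta_pos":[0,0,4],"yaw":0},{"delta_pos":[0,0,4],"yaw":0}]' 1
python3 -m handwheel '[{"delta_pos":[-1.5,1.5,3],"yaw":0},{"delta_pos":[-1.5,1.5,3],"yaw":0},{"delta_pos":[-1.5,1.5,3],"yaw":0},{"delta_pos":[-1.5,1.5,3],"yaw":0},{"delta_pos":[-1.5,1.5,3],"yaw":0},{"delta_pos":[-1.5,1.5,3],"yaw":0},{"delta_pos":[-1.5,1.5,3],"yaw":0},{"delta_pos":[0,0,1],"yaw":0},{"delta_pos":[0,0,0],"yaw":0},{"delta_pos":[0,0,0],"yaw":0}]'
python3 -m handwheel '[{"delta_pos":[0,0,0],"yaw":0},{"delta_pos":[0,0,0],"yaw":0},{"delta_pos":[0,0,0],"yaw":0}]'
cat > look.py <<'E'
from h import *
from scipy import ndimage as nd
def look(name,save_=True):
    st=status.read_state(); print(st["eef_pos"].round(1),st["tool_rot"].round(3)); p=get_image("wrist"); 
    if save_: save(p,name)
    W=cloud(p,st);x,y,z=np.moveaxis(W,-1,0); c=p["color"].astype(int); np.savez(name+".npz",W=W,c=c)
    k=(np.hypot(x-664,y+20)<35)&(z>78)&(z<95); print("grip",cv2.minAreaRect(W[k][:,:2].astype(np.float32)))
    red=(c[...,0]>130)&(c[...,1]<70)&(c[...,2]<70); lab,n=nd.label(nd.binary_closing(red,iterations=3))
    for i in range(1,n+1):
        k=lab==i
        if k.sum()<15: continue
        vv,uu=np.where(k); zz=np.nanmedian(z[k&red]); r=[uu.min(),vv.min(),uu.max(),vv.max()]
        (cu,cv_),ax,_=cv2.fitEllipse(np.stack([uu,vv],1).astype(np.float32))
        print("red",k.sum(),r,zz.round(1),"at45",on_plane(p,cu,cv_,45,st).round(1),"at",np.nanmedian(W[k&red],0).round(1))
        t=k&red&(z>np.nanmax(z[k&red])-4)
        if zz>60: print("   headtop",cv2.minAreaRect(W[t][:,:2].astype(np.float32)),np.nanmedian(z[t]))
    for b in models.boxes_of(p,"blade")[:1]: print(b)
    m=(x<480)&(y>240)&(z>30)&(z<60); print("handle",m.sum(),cv2.minAreaRect(W[m][:,:2].astype(np.float32)) if m.sum()>5 else "",np.nanmedian(z[m]) if m.any() else "")
    return p,st,W,c
E
python3 -c "
from look import *
look('w7')"
```

```text
clock: 25.82
eef_pos: [662.1, -25.2, 159.5]
tool_rot: [-3.141, -0.005, 3.097]
force: [1.6, -0.6, -0.0]
width: 85.3
gripper_force: 0.0
clock: 26.65
eef_pos: [559.2, 79.4, 379.9]
tool_rot: [-3.14, 0.0, 3.096]
force: [-0.5, -0.5, -0.6]
width: 85.5
gripper_force: 0.0
clock: 26.9
eef_pos: [558.6, 79.7, 378.5]
tool_rot: [-3.141, -0.003, 3.096]
force: [-1.0, 0.7, -0.6]
width: 85.7
gripper_force: 0.0
[558.6  79.7 378.5] [-3.141e+00 -3.000e-03  3.096e+00]
grip ((663.679443359375, -19.663433074951172), (22.292762756347656, 21.340961456298828), 87.23877716064453)
red 42 [np.int64(544), np.int64(110), np.int64(552), np.int64(123)] 84.6 at45 [529.6 375.1  45. ] at [524.1 348.3  84.6]
   headtop ((525.3755493164062, 349.08209228515625), (6.426966667175293, 15.321785926818848), 81.2195816040039) 84.72190827060183
red 39 [np.int64(484), np.int64(112), np.int64(491), np.int64(125)] 83.9 at45 [528.3 298.4  45. ] at [523.  278.1  83.9]
   headtop ((524.1201782226562, 278.9842529296875), (5.224484443664551, 15.455320358276367), 80.55848693847656) 84.79205482427568
red 24 [np.int64(554), np.int64(112), np.int64(559), np.int64(118)] 86.4 at45 [528.3 385.   45. ] at [524.6 360.3  86.4]
   headtop ((524.1034545898438, 359.3510437011719), (7.790652751922607, 4.532787322998047), 61.13680648803711) 86.37979922948338
red 136 [np.int64(308), np.int64(165), np.int64(325), np.int64(182)] 45.7 at45 [590.9  72.3  45. ] at [592.2  72.3  45.7]
red 116 [np.int64(175), np.int64(167), np.int64(193), np.int64(183)] 45.7 at45 [ 585.1 -107.9   45. ] at [ 584.3 -108.3   45.7]
{'rect': [485.1, 8.3, 530.5, 79.2], 'score': 0.75}
handle 578 ((413.5776062011719, 322.3108215332031), (24.519649505615234, 25.60773468017578), 17.16762351989746) 44.72382020786381
```

View pics/w7.png

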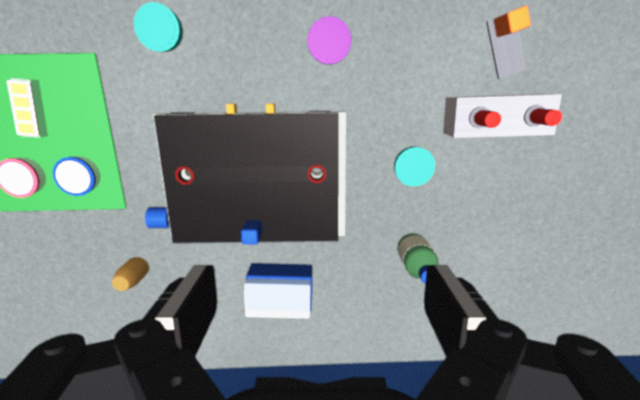

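The carriage is home: the ring centres at (184,175) and (317,174) are 180.3 mm apart, and the grip is where it should be. The pins are at (487,119) and (546,117), and the blade is at (508,45). Now I look closer over the rack.

```bash
python3 -m handwheel '[{"delta_pos":[-0.4,3,-1.4],"yaw":0},{"delta_pos":[-0.4,3,-1.4],"yaw":0},{"delta_pos":[-0.4,3,-1.4],"yaw":0},{"delta_pos":[-0.4,3,-1.4],"yaw":0},{"delta_pos":[-0.4,3,-1.4],"yaw":0},{"delta_pos":[-0.4,3,-1.4],"yaw":0},{"delta_pos":[-0.4,3,-1.4],"yaw":0},{"delta_pos":[-0.4,3,-1.4],"yaw":0},{"delta_pos":[0,0,0],"yaw":0},{"delta_pos":[0,0,0],"yaw":0}]'
python3 -m handwheel '[{"delta_pos":[0,0,0],"yaw":0},{"delta_pos":[0,0,0],"yaw":0},{"delta_pos":[0,0,0],"yaw":0}]'
python3 - <<'E'
from h import *
from scipy import ndimage as nd
st=status.read_state(); print(st["eef_pos"].round(1)); p=get_image("wrist"); save(p,"w8"); W=cloud(p,st);x,y,z=np.moveaxis(W,-1,0)
for nm,lo,hi in (("top",78,95),("rack",40,48)):
    m=(abs(x-525)<60)&(abs(y-315)<90)&(z>lo)&(z<hi); lab,n=nd.label(m)
    for i in range(1,n+1):
        k=lab==i
        if k.sum()>40: print(nm,k.sum(),cv2.minAreaRect(W[k][:,:2].astype(np.float32)),cv2.minEnclosingCircle(W[k&(z>np.median(z[k])-3)][:,:2].astype(np.float32)),np.median(z[k]))
E
```

```text
clock: 27.83
eef_pos: [525.3, 322.6, 266.6]
tool_rot: [-3.141, -0.003, 3.102]
force: [0.5, -1.4, -0.5]
width: 85.4
gripper_force: 0.0
clock: 28.08
eef_pos: [527.8, 319.2, 268.9]
tool_rot: [-3.141, 0.001, 3.095]
force: [0.4, 0.4, 0.7]
width: 85.5
gripper_force: 0.0
[527.8 319.2 268.9]
top 364 ((527.1314086914062, 355.95111083984375), (19.195863723754883, 19.0595760345459), 24.377010345458984) ((527.40966796875, 355.9011535644531), 9.844152450561523) 86.1446996932211
top 362 ((525.6192626953125, 286.5102233886719), (19.235944747924805, 18.820377349853516), 43.400733947753906) ((525.8892822265625, 286.1421203613281), 9.901996612548828) 86.14182554581541
rack 4655 ((526.8087768554688, 321.1230163574219), (130.13088989257812, 50.422821044921875), 88.90266418457031) ((527.1949462890625, 320.94488525390625), 69.09717559814453) 45.30218873983057
```

View pics/w8.png

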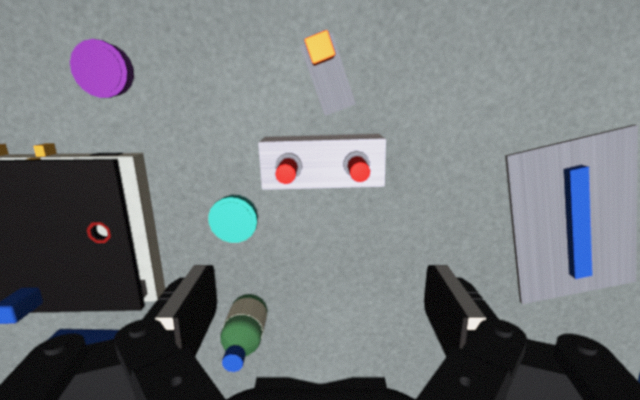

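The pins are at (527.3,355.9) and (525.7,286.3), 70 mm apart, tops at 86 as expected. The near pin (286,171) comes first, with the gripper half open so it clears the other one.

```bash
python3 -m handwheel '[{"delta_pos":[-0.2,-1.3,-3],"yaw":0},{"delta_pos":[0,-2,-3],"yaw":0},{"delta_pos":[0,0,-3],"yaw":0},{"delta_pos":[0,0,-3],"yaw":0},{"delta_pos":[0,0,0],"yaw":0},{"delta_pos":[0,0,0],"yaw":0},{"delta_pos":[0,0,0],"yaw":0},{"delta_pos":[0,0,0],"yaw":0}]' 0
python3 - <<'E'
from h import *
S=[]
for i in range(3):
    st=status.read_state(); p=get_image("wrist"); W=cloud(p,st);x,y,z=np.moveaxis(W,-1,0); m=(np.hypot(x-525,y-286)<25)&(z>80)&(z<95); print(st["eef_pos"].round(1),m.sum(),cv2.minEnclosingCircle(W[m][:,:2].astype(np.float32)))
E
```

```text
clock: 28.8
eef_pos: [526.3, 288.7, 150.7]
tool_rot: [3.139, 0.004, 3.098]
force: [0.5, 0.2, 0.3]
width: 42.5
gripper_force: 0.0
[526.3 288.7 150.7] 789 ((525.6782836914062, 286.22161865234375), 10.031314849853516)
[526.1 288.7 150.6] 786 ((525.6114501953125, 286.1097412109375), 9.87993049621582)
[525.9 288.5 150.3] 797 ((525.615234375, 285.9215087890625), 10.013077735900879)
```

```bash
python3 -m handwheel '[{"delta_pos":[0,-0.24,-3],"yaw":0},{"delta_pos":[0,0,-3],"yaw":0},{"delta_pos":[0,0,-2],"yaw":0},{"delta_pos":[0,0,-1.5],"yaw":0},{"delta_pos":[0,0,0],"yaw":0},{"delta_pos":[0,0,0],"yaw":0},{"delta_pos":[0,0,0],"yaw":0}]'
python3 -m handwheel '[{"delta_pos":[0,0,0],"yaw":0},{"delta_pos":[0,0,0],"yaw":0},{"delta_pos":[0,0,0],"yaw":0},{"delta_pos":[0,0,0],"yaw":0},{"delta_pos":[0,0,0],"yaw":0},{"delta_pos":[0,0,0],"yaw":0}]' -1
python3 -m handwheel '[{"delta_pos":[0,0,1],"yaw":0},{"delta_pos":[0,0,2],"yaw":0},{"delta_pos":[0,0,3],"yaw":0},{"delta_pos":[0,0,3],"yaw":0},{"delta_pos":[0,0,1],"yaw":0},{"delta_pos":[0,0,0],"yaw":0},{"delta_pos":[0,0,0],"yaw":0},{"delta_pos":[0,0,0],"yaw":0}]'
python3 - <<'E'
from h import *
st=status.read_state(); p=get_image("side"); save(p,"sd9",(200,180,420,380),3); p=get_image("wrist"); W=cloud(p,st);x,y,z=np.moveaxis(W,-1,0); m=(np.hypot(x-525,y-286)<25)&(z>150); print(st["eef_pos"],m.sum())
c=p["color"].astype(int); red=(c[...,0]>130)&(c[...,1]<70)&(c[...,2]<70); print(red.sum(),np.nanmean(W[red],0))
E
```

```text
clock: 29.53
eef_pos: [525.8, 286.0, 54.7]
tool_rot: [3.14, 0.002, 3.098]
force: [0.8, 0.2, 0.1]
width: 43.0
gripper_force: 0.0
clock: 30.03
eef_pos: [525.8, 285.9, 54.9]
tool_rot: [3.14, 0.002, 3.098]
force: [-0.9, 0.2, 6.5]
width: 18.6
gripper_force: 58.4
clock: 30.7
eef_pos: [523.9, 284.6, 152.1]
tool_rot: [-3.14, -0.002, 3.098]
force: [-0.5, 0.9, -1.2]
width: 18.3
gripper_force: 58.8
[523.88125783 284.586591   152.10346651] 16618
2655 [528.97852409 282.64522094 148.42813513]
```

View pics/sd9.png

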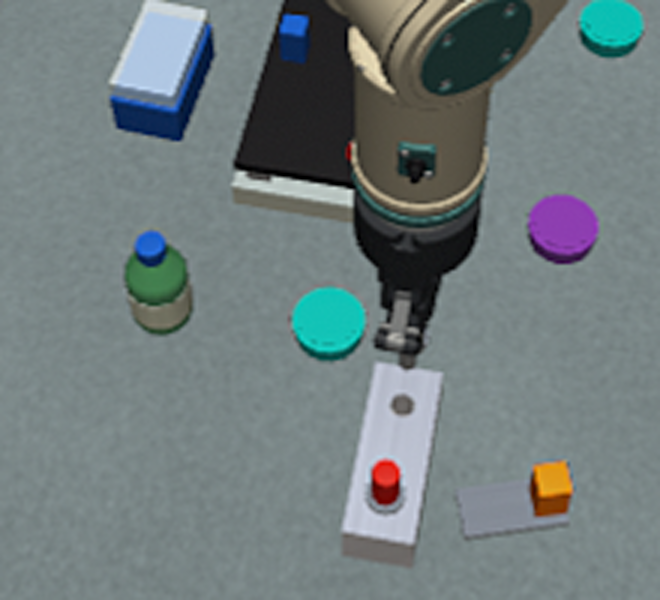

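The pin is held and out of the rack: the near hole at (402,405) is empty and the other pin is still in its place. Moving to the left-hand hole at (590.9,72.3).

```bash
python3 -m handwheel '[{"delta_pos":[0.9,-3,0],"yaw":0},{"delta_pos":[0.9,-3,0],"yaw":0},{"delta_pos":[0.9,-3,0],"yaw":0},{"delta_pos":[0.9,-3,0],"yaw":0},{"delta_pos":[0.9,-3,0],"yaw":0},{"delta_pos":[0.9,-3,0],"yaw":0},{"delta_pos":[0.7,-2.2,0],"yaw":0},{"delta_pos":[0.4,-1.1,0],"yaw":0},{"delta_pos":[0,0,0],"yaw":0},{"delta_pos":[0,0,0],"yaw":0}]'
python3 -m handwheel '[{"delta_pos":[0,0,0],"yaw":0},{"delta_pos":[0,0,0],"yaw":0},{"delta_pos":[0,0,0],"yaw":0},{"delta_pos":[0,0,0],"yaw":0}]'
python3 - <<'E'
from h import *
st=status.read_state(); p=get_image("wrist"); save(p,"w10"); print(st["eef_pos"])
from scipy import ndimage as nd
W=cloud(p,st);z=W[...,2]; c=p["color"].astype(int); red=(c[...,0]>100)&(c[...,1]<70)&(c[...,2]<70)&(z>40)&(z<52)
lab,n=nd.label(nd.binary_closing(red,iterations=3))
for i in range(1,n+1):
    k=lab==i
    if k.sum()>30: print(k.sum(),cv2.fitEllipse(np.argwhere(k)[:,::-1].astype(np.float32)),cv2.minAreaRect(W[k][:,:2].astype(np.float32)))
E
```

```text
clock: 31.63
eef_pos: [589.3, 73.2, 152.5]
tool_rot: [3.141, -0.002, 3.097]
force: [-0.2, 0.4, -0.6]
width: 18.0
gripper_force: 58.9
clock: 31.97
eef_pos: [589.5, 73.8, 153.4]
tool_rot: [3.141, -0.0, 3.1]
force: [-0.8, -0.7, -1.3]
width: 18.2
gripper_force: 58.9
[589.53571019  73.80388139 153.37016687]
520 ((72.33704376220703, 202.5132598876953), (28.572866439819336, 34.6624755859375), 118.28007507324219) ((nan, nan), (0.0, 0.0), 0.0)
299 ((318.5455322265625, 200.3511199951172), (27.6619873046875, 28.5672664642334), 168.76272583007812) ((591.6121826171875, 72.369384765625), (22.37160301208496, 23.890167236328125), 83.92401885986328)
```

View pics/w10.png

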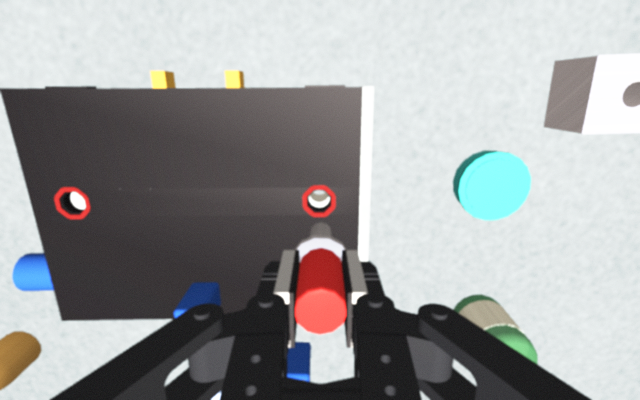

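The ring (318,200) is just ahead of the pin's tip (320,230). The hole measures (591.6,72.4), so I go +2 in x and -1.4 in y, then down in stages.

```bash
python3 -m handwheel '[{"delta_pos":[0.2,-0.14,-1.5],"yaw":0},{"delta_pos":[0,0,-2],"yaw":0},{"delta_pos":[0,0,-1],"yaw":0},{"delta_pos":[0,0,0],"yaw":0},{"delta_pos":[0,0,0],"yaw":0},{"delta_pos":[0,0,0],"yaw":0},{"delta_pos":[0,0,0],"yaw":0}]'
python3 - <<'E'
from h import *
st=status.read_state(); p=get_image("wrist"); save(p,"w11",(220,120,420,340),2.5); print(st["eef_pos"])
W=cloud(p,st);z=W[...,2]; c=p["color"].astype(int); t=st["eef_pos"]
red=(c[...,0]>100)&(c[...,1]<70)&(c[...,2]<70)&(z>40)&(z<52); red[:,:250]=0; print(cv2.minAreaRect(W[red][:,:2].astype(np.float32)))
for h in (0,5,45): print(h,"axis at tip+h",proj(p,[t[0],t[1],t[2]-50+h],st).round(1))
print("hole",proj(p,[591.6,72.4,45],st).round(1))
E
```

```text
clock: 32.6
eef_pos: [592.6, 71.2, 109.3]
tool_rot: [3.141, 0.002, 3.098]
force: [0.3, 0.4, -0.3]
width: 18.3
gripper_force: 58.9
[592.57162085  71.15412478 109.31885283]
((628.7060546875, 72.24272918701172), (31.126508712768555, 98.8723373413086), 82.95463562011719)
0 axis at tip+h [320.8 228.2]
5 axis at tip+h [320.9 231.5]
45 axis at tip+h [321. 265.]
hole [322.7 217.9]
```

View pics/w11.png

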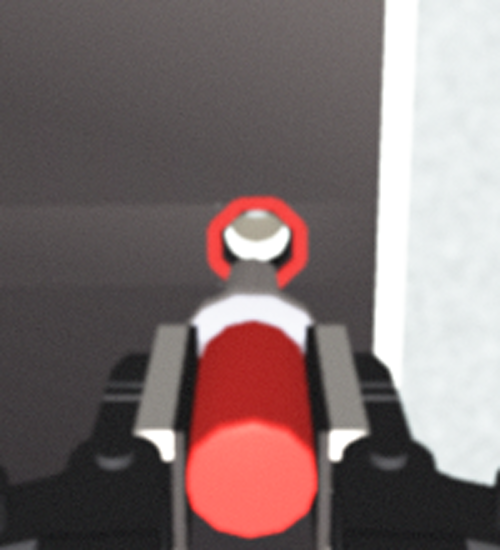

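The ring centre (crop 257,242) lies about 1 mm left of the tip in y and about 1 mm nearer in x. I correct that and insert in steps.

```bash
python3 -m handwheel '[{"delta_pos":[-0.12,0.09,0],"yaw":0},{"delta_pos":[0,0,-1],"yaw":0},{"delta_pos":[0,0,-1],"yaw":0},{"delta_pos":[0,0,-0.5],"yaw":0},{"delta_pos":[0,0,0],"yaw":0},{"delta_pos":[0,0,0],"yaw":0}]'
python3 -m handwheel '[{"delta_pos":[0,0,-0.5],"yaw":0},{"delta_pos":[0,0,-0.5],"yaw":0},{"delta_pos":[0,0,0],"yaw":0},{"delta_pos":[0,0,0],"yaw":0}]'
```

```text
clock: 33.15
eef_pos: [590.1, 71.8, 82.5]
tool_rot: [-3.141, -0.002, 3.098]
force: [-0.6, -0.2, 0.2]
width: 18.1
gripper_force: 58.9
clock: 33.48
eef_pos: [590.3, 71.7, 72.9]
tool_rot: [-3.141, -0.001, 3.098]
force: [0.4, 0.3, -0.7]
width: 18.0
gripper_force: 58.9
```

```bash
python3 -m handwheel '[{"delta_pos":[0,0,-0.5],"yaw":0},{"delta_pos":[0,0,-0.5],"yaw":0},{"delta_pos":[0,0,-0.5],"yaw":0},{"delta_pos":[0,0,0],"yaw":0},{"delta_pos":[0,0,0],"yaw":0}]'
python3 -m handwheel '[{"delta_pos":[0,0,-0.3],"yaw":0},{"delta_pos":[0,0,0],"yaw":0},{"delta_pos":[0,0,0],"yaw":0},{"delta_pos":[0,0,0],"yaw":0}]'
```

```text
clock: 33.9
eef_pos: [590.2, 71.8, 57.8]
tool_rot: [-3.141, -0.001, 3.098]
force: [-0.7, -0.4, -0.4]
width: 18.3
gripper_force: 58.9
clock: 34.23
eef_pos: [590.7, 71.8, 55.4]
tool_rot: [3.142, 0.0, 3.098]
force: [-0.0, 0.2, -0.8]
width: 18.2
gripper_force: 58.9
```

```bash
python3 -m handwheel '[{"delta_pos":[0,0,0],"yaw":0},{"delta_pos":[0,0,0],"yaw":0},{"delta_pos":[0,0,0],"yaw":0},{"delta_pos":[0,0,1],"yaw":0},{"delta_pos":[0,0,3],"yaw":0},{"delta_pos":[0,0,3],"yaw":0},{"delta_pos":[0,0,3],"yaw":0}]' 0
python3 -m handwheel '[{"delta_pos":[-0.7,3.1,0],"yaw":0},{"delta_pos":[-0.7,3.1,0],"yaw":0},{"delta_pos":[-0.7,3.1,0],"yaw":0},{"delta_pos":[-0.7,3.1,0],"yaw":0},{"delta_pos":[-0.7,3.1,0],"yaw":0},{"delta_pos":[-0.7,3.1,0],"yaw":0},{"delta_pos":[-0.7,3.1,0],"yaw":0},{"delta_pos":[-0.7,3.1,0],"yaw":0},{"delta_pos":[-0.7,3.1,0],"yaw":0},{"delta_pos":[0,0.5,0],"yaw":0}]'
python3 -m handwheel '[{"delta_pos":[0,0,0],"yaw":0},{"delta_pos":[0,0,0],"yaw":0},{"delta_pos":[0,0,0],"yaw":0},{"delta_pos":[0,0,0],"yaw":0},{"delta_pos":[0,0,0],"yaw":0}]'
python3 - <<'E'
from h import *
for i in range(2):
    st=status.read_state(); p=get_image("wrist"); W=cloud(p,st);x,y,z=np.moveaxis(W,-1,0); m=(np.hypot(x-527,y-356)<25)&(z>80)&(z<95); print(st["eef_pos"].round(1),m.sum(),cv2.minEnclosingCircle(W[m][:,:2].astype(np.float32)))
for n in ("side","scene"):
    p=get_image(n); W=cloud(p);x,y,z=np.moveaxis(W,-1,0)
    c=p["color"].astype(int); m=(np.hypot(x-591,y-72)<30)&(c[...,0]>110)&(c[...,1]<80)&(z>52); print(n,m.sum(),W[m].mean(0),np.percentile(z[m],95) if m.any() else "")
E
```

```text
clock: 34.82
eef_pos: [590.3, 71.8, 156.9]
tool_rot: [3.142, -0.001, 3.098]
force: [0.5, 0.7, 0.3]
width: 42.7
gripper_force: 0.0
clock: 35.65
eef_pos: [524.1, 364.3, 156.5]
tool_rot: [3.135, -0.001, 3.106]
force: [-1.4, 0.9, 0.2]
width: 42.6
gripper_force: 0.0
clock: 36.07
eef_pos: [528.4, 354.1, 155.5]
tool_rot: [-3.141, 0.0, 3.095]
force: [-0.4, 0.5, -0.1]
width: 42.7
gripper_force: 0.0
[528.4 354.1 155.5] 758 ((527.0771484375, 356.0874938964844), 9.941888809204102)
[528.3 354.4 155.4] 763 ((526.9461059570312, 356.01983642578125), 9.946495056152344)
side 0 [nan nan nan] 
scene 60 [596.44756602  67.21329076  79.59859233] 87.94869115862659<stdin>:6: RuntimeWarning: Mean of empty slice.
  ret = um.true_divide(
```

```bash
python3 -m handwheel '[{"delta_pos":[-0.13,0.18,-3],"yaw":0},{"delta_pos":[0,0,-3],"yaw":0},{"delta_pos":[0,0,-2.5],"yaw":0},{"delta_pos":[0,0,-1.5],"yaw":0},{"delta_pos":[0,0,0],"yaw":0},{"delta_pos":[0,0,0],"yaw":0},{"delta_pos":[0,0,0],"yaw":0}]'
python3 -m handwheel '[{"delta_pos":[0,0,0],"yaw":0},{"delta_pos":[0,0,0],"yaw":0},{"delta_pos":[0,0,0],"yaw":0},{"delta_pos":[0,0,0],"yaw":0},{"delta_pos":[0,0,0],"yaw":0},{"delta_pos":[0,0,0],"yaw":0}]' -1
python3 -m handwheel '[{"delta_pos":[0,0,1],"yaw":0},{"delta_pos":[0,0,2],"yaw":0},{"delta_pos":[0,0,3],"yaw":0},{"delta_pos":[0,0,3],"yaw":0},{"delta_pos":[0,0,3],"yaw":0},{"delta_pos":[0,0,1],"yaw":0},{"delta_pos":[0,0,0],"yaw":0},{"delta_pos":[0,0,0],"yaw":0},{"delta_pos":[0,0,0],"yaw":0},{"delta_pos":[0,0,0],"yaw":0}]'
```

```text
clock: 36.85
eef_pos: [527.1, 358.2, 56.4]
tool_rot: [3.14, 0.001, 3.098]
force: [-0.7, 0.6, -0.0]
width: 42.9
gripper_force: 0.0
clock: 37.35
eef_pos: [527.3, 358.2, 57.1]
tool_rot: [3.14, 0.002, 3.098]
force: [-1.3, 0.3, 6.5]
width: 18.7
gripper_force: 58.4
clock: 38.18
eef_pos: [525.3, 356.8, 183.3]
tool_rot: [-3.139, -0.003, 3.098]
force: [-1.1, 0.2, -0.9]
width: 18.2
gripper_force: 58.6
```

```bash
python3 -m handwheel '[{"delta_pos":[0.5,-2.6,0],"yaw":0},{"delta_pos":[0.5,-3.7,0],"yaw":0},{"delta_pos":[0.5,-3.7,0],"yaw":0},{"delta_pos":[0.5,-3.7,0],"yaw":0},{"delta_pos":[0.5,-3.7,0],"yaw":0},{"delta_pos":[0.4,-3.7,0],"yaw":0},{"delta_pos":[0.4,-3.7,0],"yaw":0},{"delta_pos":[0.4,-3.7,0],"yaw":0},{"delta_pos":[0.4,-3.7,0],"yaw":0},{"delta_pos":[0.4,-3.7,0],"yaw":0}]'
python3 -m handwheel '[{"delta_pos":[0.4,-3.7,0],"yaw":0},{"delta_pos":[0.4,-3.7,0],"yaw":0},{"delta_pos":[0.4,-2.2,-1],"yaw":0},{"delta_pos":[0,-1.1,-2],"yaw":0},{"delta_pos":[0,0,-2],"yaw":0},{"delta_pos":[0,0,-2],"yaw":0},{"delta_pos":[0,0,0],"yaw":0},{"delta_pos":[0,0,0],"yaw":0},{"delta_pos":[0,0,0],"yaw":0},{"delta_pos":[0,0,0],"yaw":0}]'
python3 -m handwheel '[{"delta_pos":[0,0,0],"yaw":0},{"delta_pos":[0,0,0],"yaw":0},{"delta_pos":[0,0,0],"yaw":0}]'
python3 - <<'E'
from h import *
st=status.read_state(); p=get_image("wrist"); save(p,"w12",(220,120,420,340),2.5); print(st["eef_pos"])
t=st["eef_pos"]
for h in (0,5,45): print(h,"axis at tip+h",proj(p,[t[0],t[1],t[2]-52+h],st).round(1))
h=np.array([584.9,-108.2,45]); print("hole",proj(p,h,st).round(1),proj(p,h+[5,0,0],st).round(1))
c=p["color"].astype(int); W=cloud(p,st); z=W[...,2]; m=(c[...,0]>110)&(c[...,1]<70)&(c[...,2]<75); m[230:]=0; m[:,:280]=0; m[:,360:]=0
v,u=np.where(m); print("ring px",u.min(),u.max(),v.min(),v.max(), (u.min()+u.max())/2)
E
```

```text
clock: 39.02
eef_pos: [570.4, -3.2, 183.9]
tool_rot: [-3.141, -0.003, 3.098]
force: [0.3, 0.1, -0.3]
width: 18.3
gripper_force: 58.7
clock: 39.85
eef_pos: [584.2, -108.1, 116.3]
tool_rot: [-3.142, 0.002, 3.098]
force: [-0.6, 0.0, -0.3]
width: 18.3
gripper_force: 58.7
clock: 40.1
eef_pos: [583.7, -108.4, 116.1]
tool_rot: [-3.141, 0.001, 3.098]
force: [0.4, -0.3, -0.3]
width: 18.2
gripper_force: 58.7
[ 583.73311925 -108.39151236  116.07053722]
0 axis at tip+h [320.9 226.9]
5 axis at tip+h [320.9 230.2]
45 axis at tip+h [321. 263.]
hole [321.2 217.5] [321.6 224.8]
ring px 303 342 199 229 322.5
```

View pics/w12.png

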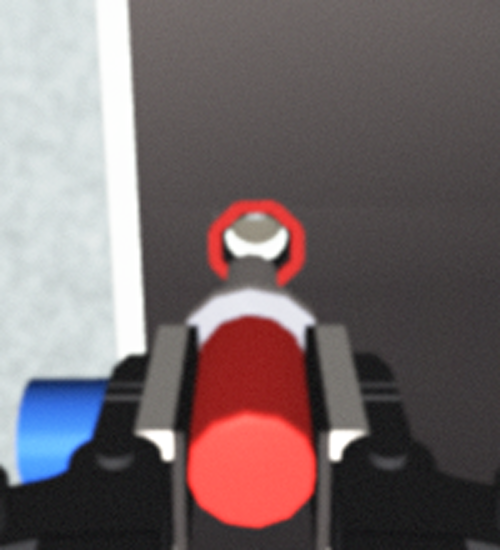

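The ring (256,243 in the crop) matches the predicted hole within 1 mm. Inserting with +0.9 in x and +0.7 in y.

```bash
python3 -m handwheel '[{"delta_pos":[0.09,0.07,0],"yaw":0},{"delta_pos":[0,0,-1],"yaw":0},{"delta_pos":[0,0,-1],"yaw":0},{"delta_pos":[0,0,-1],"yaw":0},{"delta_pos":[0,0,0],"yaw":0},{"delta_pos":[0,0,0],"yaw":0}]'
python3 -m handwheel '[{"delta_pos":[0,0,-0.5],"yaw":0},{"delta_pos":[0,0,-0.5],"yaw":0},{"delta_pos":[0,0,0],"yaw":0},{"delta_pos":[0,0,0],"yaw":0}]'
python3 -m handwheel '[{"delta_pos":[0,0,-0.5],"yaw":0},{"delta_pos":[0,0,-0.5],"yaw":0},{"delta_pos":[0,0,-0.4],"yaw":0},{"delta_pos":[0,0,0],"yaw":0},{"delta_pos":[0,0,0],"yaw":0}]'
```

```text
clock: 40.65
eef_pos: [583.6, -107.5, 84.0]
tool_rot: [3.141, -0.002, 3.098]
force: [0.1, 0.3, -0.5]
width: 18.2
gripper_force: 58.6
clock: 40.98
eef_pos: [583.9, -107.6, 75.0]
tool_rot: [3.142, -0.001, 3.098]
force: [-0.2, 0.6, -0.4]
width: 18.6
gripper_force: 58.6
clock: 41.4
eef_pos: [583.9, -107.6, 60.9]
tool_rot: [3.142, -0.001, 3.098]
force: [0.0, -0.2, 0.0]
width: 18.2
gripper_force: 58.6
```

```bash
python3 -m handwheel '[{"delta_pos":[0,0,-0.35],"yaw":0},{"delta_pos":[0,0,0],"yaw":0},{"delta_pos":[0,0,0],"yaw":0}]'
python3 -m handwheel '[{"delta_pos":[0,0,0],"yaw":0},{"delta_pos":[0,0,0],"yaw":0},{"delta_pos":[0,0,0],"yaw":0},{"delta_pos":[0,0,1],"yaw":0},{"delta_pos":[0,0,3],"yaw":0},{"delta_pos":[0,0,4],"yaw":0},{"delta_pos":[0,0,4],"yaw":0},{"delta_pos":[-1,4,0],"yaw":0},{"delta_pos":[-1,4,0],"yaw":0},{"delta_pos":[-1,4,0],"yaw":0}]' 0
python3 -m handwheel '[{"delta_pos":[-1.3,3.8,1],"yaw":0},{"delta_pos":[-1.3,3.8,1],"yaw":0},{"delta_pos":[-1.3,3.8,1],"yaw":0},{"delta_pos":[-1.3,3.8,1],"yaw":0},{"delta_pos":[-1.3,3.8,1],"yaw":0},{"delta_pos":[-1.3,3.8,1],"yaw":0},{"delta_pos":[-1.3,3.8,1],"yaw":0},{"delta_pos":[-1,2.5,1],"yaw":0},{"delta_pos":[0,0,0],"yaw":0},{"delta_pos":[0,0,0],"yaw":0}]'
python3 -m handwheel '[{"delta_pos":[0,0,0],"yaw":0},{"delta_pos":[0,0,0],"yaw":0},{"delta_pos":[0,0,0],"yaw":0}]'
python3 - <<'E'
from h import *
p=get_image("scene"); W=cloud(p);x,y,z=np.moveaxis(W,-1,0); save(p,"s13",(150,100,470,300),2)
for hx,hy in ((590.5,72),(584.4,-107.8)):
    c=p["color"].astype(int); m=(np.hypot(x-hx,y-hy)<28)&(z>52); print("pin",m.sum(),W[m].mean(0).round(1),np.percentile(z[m],[50,95]) if m.any() else "")
st=status.read_state(); print(st["eef_pos"]); p=get_image("wrist"); W=cloud(p,st);x,y,z=np.moveaxis(W,-1,0)
m=(np.hypot(x-430,y-325)<90)&(y<400)&(x<480)&(z>25)&(z<60); r=cv2.minAreaRect(W[m][:,:2].astype(np.float32)); print("handle",m.sum(),r,np.median(z[m]))
m=(np.hypot(x-430,y-325)<90)&(x<495)&(z>2.8)&(z<60); r=cv2.minAreaRect(W[m][:,:2].astype(np.float32)); print("all",m.sum(),r)
save(p,"w13")
E
```

```text
clock: 41.65
eef_pos: [584.1, -107.7, 57.7]
tool_rot: [3.142, -0.0, 3.098]
force: [0.3, -0.6, -1.1]
width: 18.3
gripper_force: 58.6
clock: 42.48
eef_pos: [554.5, 12.9, 179.8]
tool_rot: [3.141, 0.003, 3.095]
force: [0.3, 0.9, 0.0]
width: 42.6
gripper_force: 0.0
clock: 43.32
eef_pos: [452.3, 305.6, 259.2]
tool_rot: [3.14, 0.001, 3.102]
force: [0.3, -0.7, -0.4]
width: 42.9
gripper_force: 0.0
clock: 43.57
eef_pos: [453.8, 301.6, 257.6]
tool_rot: [-3.14, -0.0, 3.095]
force: [-0.0, 0.8, 0.1]
width: 42.3
gripper_force: 0.0
pin 81 [597.2  67.6  75.6] [79.27703483 85.91372161]
pin 86 [ 590.9 -110.9   75.1] [80.07285534 86.44320457]
[453.75558057 301.79581249 257.55321112]
handle 662 ((413.3744201660156, 323.57958984375), (24.976179122924805, 24.300514221191406), 17.928569793701172) 45.070637972887056
all 2298 ((432.3017578125, 330.5954284667969), (147.41200256347656, 113.26729583740234), 50.54273986816406)
```

View pics/s13.png

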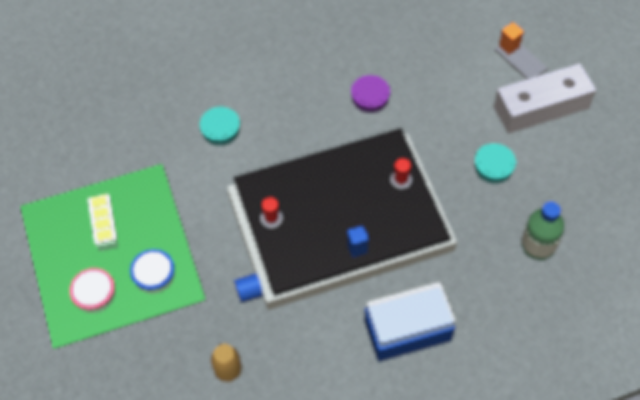

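Both pins are down (heads at 270,208 and 402,170 in the crop, tops ≈86), and the samples are still on the mat. The blade lies at (520,50), yaw ≈ +0.31 rad, with its handle at (413.4,323.6). I approach and turn the gripper to match.

```bash
python3 -m handwheel '[{"delta_pos":[-1,0.5,-3],"yaw":0.09},{"delta_pos":[-1,0.5,-3],"yaw":0.09},{"delta_pos":[-1,0.5,-3],"yaw":0.09},{"delta_pos":[-1,0.7,-3],"yaw":0.09},{"delta_pos":[0,0,0],"yaw":0},{"delta_pos":[0,0,0],"yaw":0},{"delta_pos":[0,0,0],"yaw":0},{"delta_pos":[0,0,0],"yaw":0},{"delta_pos":[0,0,0],"yaw":0}]'
python3 - <<'E'
from h import *
for i in range(2):
    st=status.read_state(); print(st["eef_pos"].round(1),st["tool_rot"].round(3),st["qpos"].round(2)); p=get_image("wrist"); W=cloud(p,st);x,y,z=np.moveaxis(W,-1,0)
    m=(np.hypot(x-413,y-324)<40)&(z>36)&(z<60); print("handle",m.sum(),cv2.minAreaRect(W[m][:,:2].astype(np.float32)),np.median(z[m]))
save(p,"w14")
E
```

```text
clock: 44.42
eef_pos: [415.0, 325.6, 139.6]
tool_rot: [3.141, 0.004, -2.828]
force: [0.2, 0.6, 0.4]
width: 42.6
gripper_force: 0.0
[415.  325.6 139.6] [ 3.141  0.004 -2.828] [-0.53  0.6  -0.29  1.95  0.27  0.63  0.9 ]
handle 1193 ((413.6044921875, 323.6159973144531), (24.518056869506836, 24.02132225036621), 17.448551177978516) 45.10894282140836
[414.7 325.5 139.4] [ 3.141e+00  3.000e-03 -2.828e+00] [-0.53  0.6  -0.29  1.95  0.27  0.63  0.9 ]
handle 1199 ((413.3123779296875, 323.4626159667969), (23.913818359375, 24.090816497802734), 17.819547653198242) 45.04734435448481
```

View pics/w14.png

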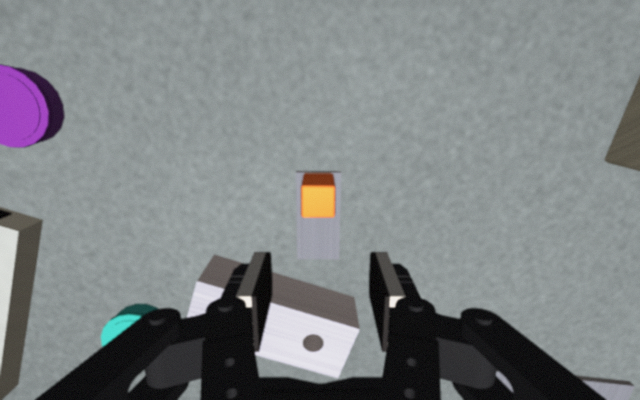

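The handle (318,200) and tongue are in line with the gripper. I have now viewed 16 pictures, two over the limit of 14, so from here on I use numbers only. Grasping.

```bash
python3 -m handwheel '[{"delta_pos":[-0.16,-0.2,-3],"yaw":0},{"delta_pos":[0,0,-3],"yaw":0},{"delta_pos":[0,0,-3],"yaw":0},{"delta_pos":[0,0,-2.5],"yaw":0},{"delta_pos":[0,0,-1.2],"yaw":0},{"delta_pos":[0,0,0],"yaw":0},{"delta_pos":[0,0,0],"yaw":0},{"delta_pos":[0,0,0],"yaw":0}]'
python3 -m handwheel '[{"delta_pos":[0,0,0],"yaw":0},{"delta_pos":[0,0,0],"yaw":0},{"delta_pos":[0,0,0],"yaw":0},{"delta_pos":[0,0,0],"yaw":0},{"delta_pos":[0,0,0],"yaw":0},{"delta_pos":[0,0,0],"yaw":0}]' -1
python3 -m handwheel '[{"delta_pos":[0,0,1],"yaw":0},{"delta_pos":[0,0,2],"yaw":0},{"delta_pos":[0,0,3],"yaw":0},{"delta_pos":[0,0,2],"yaw":0},{"delta_pos":[0,0,0],"yaw":0},{"delta_pos":[0,0,0],"yaw":0},{"delta_pos":[0,0,0],"yaw":0},{"delta_pos":[0,0,0],"yaw":0}]'
```

```text
clock: 45.18
eef_pos: [412.5, 324.0, 11.9]
tool_rot: [3.141, 0.002, -2.826]
force: [0.2, -0.3, -0.8]
width: 42.5
gripper_force: 0.0
clock: 45.68
eef_pos: [412.6, 323.9, 12.3]
tool_rot: [3.141, 0.003, -2.826]
force: [-0.3, -0.2, 6.1]
width: 23.2
gripper_force: 59.4
clock: 46.35
eef_pos: [411.1, 322.6, 90.1]
tool_rot: [-3.141, -0.002, -2.826]
force: [-0.1, 0.8, -0.3]
width: 22.9
gripper_force: 58.7
```

```bash
python3 -m handwheel '[{"delta_pos":[0.1,-2,0],"yaw":-0.035},{"delta_pos":[0.1,-3.5,0],"yaw":-0.035},{"delta_pos":[0.2,-3.5,0],"yaw":-0.035},{"delta_pos":[0.2,-3.5,0],"yaw":-0.035},{"delta_pos":[0.2,-3.5,0],"yaw":-0.035},{"delta_pos":[0.2,-3.5,0],"yaw":-0.035},{"delta_pos":[0.2,-3.5,0],"yaw":-0.035},{"delta_pos":[0.2,-3.5,0],"yaw":-0.035},{"delta_pos":[0.1,-3.5,0],"yaw":-0.035},{"delta_pos":[0,-2.5,0],"yaw":-0.033}]'
python3 -m handwheel '[{"delta_pos":[0,-1.15,0],"yaw":0},{"delta_pos":[0,0,0],"yaw":0},{"delta_pos":[0,0,0],"yaw":0},{"delta_pos":[0,0,0],"yaw":0},{"delta_pos":[0,0,0],"yaw":0},{"delta_pos":[0,0,0],"yaw":0}]'
cat > slot.py <<'E'
from h import *
from scipy import ndimage as nd
st=status.read_state(); t=st["eef_pos"]; print(t.round(1),st["tool_rot"].round(3)); p=get_image("wrist"); save(p,"slot"); W=cloud(p,st);x,y,z=np.moveaxis(W,-1,0); c=p["color"].astype(int)
yel=(c[...,0]>150)&(c[...,1]>100)&(c[...,2]<90)&(abs(x-500)<25)&(abs(y+14)<60)&(z<40); lab,n=nd.label(yel)
for i in range(1,n+1):
    k=lab==i
    if k.sum()>15: q=W[k]; print("yel",k.sum(),q.min(0).round(1),q.max(0).round(1),q.mean(0).round(1))
b=t[2]-12
m=(x>t[0]+10)&(x<t[0]+75)&(abs(y-t[1])<30)&(z>b-3)&(z<b+9)
if m.any():
    r=cv2.minAreaRect(W[m][:,:2].astype(np.float32)); print("tongue",m.sum(),r,np.percentile(z[m],[10,50,90]).round(1),"xmax",np.percentile(x[m],99.5).round(1))
    for lo in (25,40,55):
        s=m&(abs(x-t[0]-lo)<4)
        if s.any(): print(lo,np.percentile(y[s],[1,99]).round(1),np.median(z[s]).round(1))
e=(c.max(-1)<80)&(z>40)&(z<50)&(abs(y+15)<60)
if e.any(): print("carriage front edge x",np.percentile(x[e],0.5).round(1))
E
python3 slot.py
```

```text
clock: 47.18
eef_pos: [425.6, -5.0, 89.9]
tool_rot: [-3.14, -0.003, 3.105]
force: [0.4, 0.5, -0.4]
width: 23.5
gripper_force: 58.8
clock: 47.68
eef_pos: [426.7, -11.8, 90.7]
tool_rot: [3.141, -0.0, 3.112]
force: [0.4, -0.9, -0.5]
width: 23.0
gripper_force: 58.8
[426.7 -11.8  90.7] [ 3.141 -0.     3.112]
tongue 2260 ((480.3810119628906, -14.555028915405273), (36.24649429321289, 22.954050064086914), 89.72795104980469) [82.7 83.4 84. ] xmax 491.4
40 [-29.    2.6] 83.8
55 [-31.8   3.5] 83.4
carriage front edge x 507.6
```

```bash
python3 -m handwheel '[{"delta_pos":[0,0,-2],"yaw":0},{"delta_pos":[0,0,-2],"yaw":0},{"delta_pos":[0,0,-1.1],"yaw":0},{"delta_pos":[0,0,0],"yaw":0},{"delta_pos":[0,0,0],"yaw":0},{"delta_pos":[0,0,0],"yaw":0},{"delta_pos":[0,0,0],"yaw":0}]'
python3 slot.py
python3 - <<'E'
import numpy as np
from scipy import ndimage as nd
for f in ("w7.npz","w6.npz"):
    d=np.load(f); W=d["W"]; c=d["c"].astype(int); x,y,z=np.moveaxis(W,-1,0)
    yel=(c[...,0]>150)&(c[...,1]>90)&(c[...,2]<90)&(abs(x-500)<25)&(abs(y+14)<60); lab,n=nd.label(yel)
    for i in range(1,n+1):
        q=W[lab==i]; print(f,len(q),q.mean(0).round(1),q.min(0).round(1),q.max(0).round(1))
E
```

```text
clock: 48.32
eef_pos: [427.0, -13.1, 42.3]
tool_rot: [-3.141, 0.001, 3.11]
force: [-0.2, -0.7, -0.5]
width: 23.1
gripper_force: 59.3
[427.  -13.1  42.3] [-3.141e+00  1.000e-03  3.110e+00]
yel 50 [494.4 -39.1  17. ] [507.3 -37.2  19.3] [500.9 -38.2  18.2]
tongue 2253 ((480.530029296875, -15.820198059082031), (36.07523727416992, 23.28974151611328), 87.96414947509766) [34.3 35.  35.7] xmax 491.8
40 [-30.5   1.1] 35.4
55 [-33.2   2. ] 35.0
carriage front edge x 414.4
w7.npz 34 [502.9 -39.1  18.1] [495.9 -45.3   9.3] [507.1 -36.8  28.9]
w7.npz 39 [504.9  15.2  21. ] [498.1   7.9  11.7] [508.7  19.3  40.2]
w6.npz 56 [502.1 -43.7  18.5] [496.1 -47.4   7.1] [506.7 -39.4  34.5]
w6.npz 58 [504.5   9.9  21. ] [498.7   1.6  12.2] [508.8  15.3  46.4]
```

```bash
python3 -m handwheel '[{"delta_pos":[0,0.12,-0.25],"yaw":0},{"delta_pos":[0,0,0],"yaw":0},{"delta_pos":[0,0,0],"yaw":0},{"delta_pos":[0,0,0],"yaw":0},{"delta_pos":[0,0,0],"yaw":0}]'
python3 slot.py
python3 -m handwheel '[{"delta_pos":[0.4,-0.01,0],"yaw":0},{"delta_pos":[0.4,-0.01,0],"yaw":0},{"delta_pos":[0.4,-0.02,0],"yaw":0},{"delta_pos":[0,0,0],"yaw":0},{"delta_pos":[0,0,0],"yaw":0},{"delta_pos":[0,0,0],"yaw":0}]'
```

```text
clock: 48.78
eef_pos: [426.6, -12.2, 39.3]
tool_rot: [-3.141, -0.0, 3.11]
force: [0.3, 0.3, -0.2]
width: 23.6
gripper_force: 59.3
[426.6 -12.2  39.3] [-3.141 -0.     3.11 ]
yel 31 [495.6 -37.7  13.2] [506.4 -36.9  19.3] [500.8 -37.2  16.9]
tongue 2258 ((479.75115966796875, -14.842483520507812), (36.20758056640625, 24.409147262573242), 87.82608032226562) [31.3 32.  32.6] xmax 491.4
40 [-29.6   2. ] 32.2
55 [-32.4   2.9] 32.0
carriage front edge x 413.7
clock: 49.33
eef_pos: [438.3, -12.7, 39.0]
tool_rot: [-3.141, -0.001, 3.11]
force: [0.3, -0.9, -0.6]
width: 23.3
gripper_force: 59.3
```

```bash
python3 -m handwheel '[{"delta_pos":[0.4,-0.01,0],"yaw":0},{"delta_pos":[0.4,-0.01,0],"yaw":0},{"delta_pos":[0.4,-0.02,0],"yaw":0},{"delta_pos":[0,0,0],"yaw":0},{"delta_pos":[0,0,0],"yaw":0}]'
python3 -m handwheel '[{"delta_pos":[0.4,-0.01,0],"yaw":0},{"delta_pos":[0.4,-0.02,0],"yaw":0},{"delta_pos":[0.4,-0.01,0],"yaw":0},{"delta_pos":[0,0,0],"yaw":0},{"delta_pos":[0,0,0],"yaw":0}]'
python3 slot.py
```

```text
clock: 49.75
eef_pos: [450.8, -13.0, 39.1]
tool_rot: [-3.141, -0.0, 3.11]
force: [0.1, -0.6, -0.8]
width: 23.1
gripper_force: 59.3
clock: 50.17
eef_pos: [462.7, -13.4, 39.1]
tool_rot: [-3.141, -0.001, 3.11]
force: [0.2, 0.3, -1.1]
width: 22.9
gripper_force: 59.3
[462.7 -13.4  39.1] [-3.141e+00 -1.000e-03  3.110e+00]
tongue 535 ((510.6139221191406, -15.018362045288086), (40.50026321411133, 12.158914566040039), 87.08395385742188) [31.  31.9 35.4] xmax 516.7
40 [-30.8   0.8] 32.0
55 [-35.5   5. ] 25.4
carriage front edge x 450.3
```

```bash
python3 -m handwheel '[{"delta_pos":[0.4,-0.01,0],"yaw":0},{"delta_pos":[0.4,-0.02,0],"yaw":0},{"delta_pos":[0.4,-0.01,0],"yaw":0},{"delta_pos":[0.4,-0.02,0],"yaw":0},{"delta_pos":[0.4,-0.01,0],"yaw":0},{"delta_pos":[0.4,-0.01,0],"yaw":0},{"delta_pos":[0.4,-0.01,0],"yaw":0},{"delta_pos":[0,0,0],"yaw":0},{"delta_pos":[0,0,0],"yaw":0},{"delta_pos":[0,0,0],"yaw":0}]'
python3 -m handwheel '[{"delta_pos":[0.2,0,0],"yaw":0},{"delta_pos":[0.1,0,0],"yaw":0},{"delta_pos":[0,0,0],"yaw":0},{"delta_pos":[0,0,0],"yaw":0}]'
python3 -m handwheel '[{"delta_pos":[0.15,0,0],"yaw":0},{"delta_pos":[0,0,0],"yaw":0},{"delta_pos":[0,0,0],"yaw":0}]'
```

```text
clock: 51.05
eef_pos: [490.1, -14.3, 39.0]
tool_rot: [-3.141, -0.001, 3.11]
force: [-0.1, -0.4, -1.1]
width: 23.3
gripper_force: 59.3
clock: 51.38
eef_pos: [493.4, -14.3, 39.1]
tool_rot: [-3.141, -0.001, 3.11]
force: [-1.0, 0.1, -1.4]
width: 23.5
gripper_force: 59.3
clock: 51.63
eef_pos: [495.0, -14.3, 39.1]
tool_rot: [-3.141, -0.001, 3.11]
force: [0.8, 0.2, -1.3]
width: 23.3
gripper_force: 59.3
```

```bash
python3 -m handwheel '[{"delta_pos":[0.1,0,0],"yaw":0},{"delta_pos":[0,0,0],"yaw":0},{"delta_pos":[0,0,0],"yaw":0}]'
python3 -m handwheel '[{"delta_pos":[0.1,0,0],"yaw":0},{"delta_pos":[0,0,0],"yaw":0},{"delta_pos":[0,0,0],"yaw":0}]'
```

```text
clock: 51.88
eef_pos: [495.2, -14.3, 39.0]
tool_rot: [-3.141, -0.002, 3.11]
force: [-2.4, -0.4, 0.3]
width: 23.0
gripper_force: 59.5
clock: 52.13
eef_pos: [495.3, -14.4, 38.9]
tool_rot: [-3.14, -0.004, 3.11]
force: [-4.9, 1.6, 2.2]
width: 23.0
gripper_force: 59.7
```

Contact at the carriage edge (TCP x 495.3 as predicted). I lower it onto the base, release and check.

```bash
python3 -m handwheel '[{"delta_pos":[0,0,-0.2],"yaw":0},{"delta_pos":[0,0,0],"yaw":0},{"delta_pos":[0,0,0],"yaw":0}]'
python3 -m handwheel '[{"delta_pos":[0,0,0],"yaw":0},{"delta_pos":[0,0,0],"yaw":0},{"delta_pos":[0,0,0],"yaw":0},{"delta_pos":[0,0,0],"yaw":0},{"delta_pos":[0,0,2],"yaw":0},{"delta_pos":[0,0,3],"yaw":0},{"delta_pos":[0,0,4],"yaw":0},{"delta_pos":[0,0,4],"yaw":0},{"delta_pos":[0,0,4],"yaw":0},{"delta_pos":[0,0,4],"yaw":0}]' 0
python3 -m handwheel '[{"delta_pos":[0,0,4],"yaw":0},{"delta_pos":[0,-2,4],"yaw":0},{"delta_pos":[0.5,-3,3],"yaw":0},{"delta_pos":[0.5,-3,0],"yaw":0},{"delta_pos":[0.5,-2,0],"yaw":0},{"delta_pos":[0,0,0],"yaw":0},{"delta_pos":[0,0,0],"yaw":0},{"delta_pos":[0,0,0],"yaw":0},{"delta_pos":[0,0,0],"yaw":0},{"delta_pos":[0,0,0],"yaw":0}]'
python3 - <<'E'
from h import *
from scipy import ndimage as nd
st=status.read_state(); print(st["eef_pos"].round(1),st["qd"].round(3)); p=get_image("wrist"); save(p,"fin"); W=cloud(p,st);x,y,z=np.moveaxis(W,-1,0); c=p["color"].astype(int)
o=(c[...,0]>150)&(c[...,2]<90)&(c[...,1]>80)&(np.hypot(x-495,y+14)<40)&(z>58); print("handle top",o.sum(),cv2.minAreaRect(W[o][:,:2].astype(np.float32)),np.percentile(z[o],[5,50,95]))
for hx,hy in ((590.5,72),(584.4,-107.8)):
    m=(np.hypot(x-hx,y-hy)<25)&(z>75)&(z<110); print("pin",m.sum(),cv2.minEnclosingCircle(W[m][:,:2].astype(np.float32)) if m.any() else "",np.median(z[m]) if m.any() else "")
k=(np.hypot(x-664,y+20)<35)&(z>78)&(z<95); print("grip",cv2.minAreaRect(W[k][:,:2].astype(np.float32)) if k.any() else "")
m=(y>-440)&(y<-190)&(x>400)&(x<660)&(z>12)&(z<40); lab,n=nd.label(m)
for i in range(1,n+1):
    k=lab==i
    if k.sum()>80: print("sample",k.sum(),cv2.minAreaRect(W[k][:,:2].astype(np.float32)),np.median(z[k]))
E
```

```text
clock: 52.38
eef_pos: [495.3, -14.6, 37.3]
tool_rot: [-3.14, -0.003, 3.11]
force: [-6.4, 0.2, 7.2]
width: 22.9
gripper_force: 60.2
clock: 53.22
eef_pos: [496.9, -14.2, 249.2]
tool_rot: [-3.141, -0.0, 3.11]
force: [0.6, -0.4, 0.1]
width: 42.8
gripper_force: 0.0
clock: 54.05
eef_pos: [511.7, -110.8, 353.6]
tool_rot: [-3.141, -0.001, 3.112]
force: [0.5, -0.1, 0.2]
width: 42.4
gripper_force: 0.0
[ 511.7 -110.8  353.6] [-0.     0.     0.004 -0.004  0.003  0.001  0.001]
handle top 122 ((495.51129150390625, -15.089529037475586), (24.220136642456055, 24.430166244506836), 88.489013671875) [63.11078777 69.07441737 70.87333768]
pin 256 ((590.4808959960938, 70.60186004638672), 10.064521789550781) 85.66194354362935
pin 227 ((584.002685546875, -107.97187042236328), 9.883955955505371) 85.96430384626439
grip ((653.1759643554688, -16.07479476928711), (12.520127296447754, 1.484763503074646), 81.76597595214844)
sample 1373 ((489.4984130859375, -314.9375915527344), (28.618717193603516, 75.48208618164062), 82.9919204711914) 24.28902113487686
sample 1322 ((585.3580322265625, -272.9538879394531), (57.05363464355469, 56.145111083984375), 78.12519836425781) 24.327124842388116
sample 1320 ((584.1085205078125, -352.0689392089844), (55.7340087890625, 55.96278762817383), 84.40900421142578) 24.355339835483562
```

Everything checks out: handle face at the carriage edge with its top at 70, both pin heads at ≈86, and all samples upright on the mat. Handing in.

```bash
python3 -c "
from cell import ctrl
print(ctrl.finish_job())"
```

```text
the job is handed in; nothing more can be done
None
```

The job is handed in at about 54 s on the robot's clock, and no verdict came back. My last measurements show all three samples upright on the mat, the carriage home (not measured again after the pins went in), both pins fully down and the blade fully in the slot; I viewed 16 pictures, two over the limit of 14.

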